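# Weigh out steel collars on the sprung scale

## Task

Weigh out a batch of steel pipe collars: thread them one at a time over the upright spindle of the sprung scale's pan, letting each down until it sits fully home before letting go, and keep adding until the scale's pointer has sunk level with the black mark or past it; then stop, adding no collar more than it takes. The spindle stands a little off the pan's centre, so feel for it gently: never drop a collar, bear down hard on the scale or push the pan near its bottom stop. Leave the spare collars and everything else where they are.

Things in the scene. Friction and masses are not known exactly. Their poses are not given: they have to be found in the camera images.
- scale: fixed sprung scale: grey base 130 x 140, 30 high, a round pan on a central stem above it. Origin: centre of the base's underside, on the pan's axis; z up. At 72 to 132 along its +y stands an upright plate, 4 thick, top 130 above the table, with graduations 5 apart and one long thick black mark; the pan's pointer runs down its face, which looks to the scale's +x
- pan (a joint): how far the pan has sunk, m: 0 (top face 100 mm above the table) to 0.058 (bottom stop). Pointer (4 mm bar) covers the level of the 4 mm thick black mark at 0.030. Well damped spring of 180 N/m, settles in 0.3 s: a collar sinks it about 11 mm, pressing with 1 N 5.6 mm. The empty pan stands between 0.003 and 0.016, so two or three collars are needed
- pan_top (a point): centre of the pan's flat top face (diameter 110, z up; sinks with the pan). On the pan stands a steel spindle, diameter 16, 50 high above this face, flat end with 1 mm rounded edge. Its axis is 4 mm off this point in an unmeasured direction, new each run, then fixed. A collar's bore clears it by 1.2 all round; lowered on this centre it lands on the spindle's end. Collars stack, 14 each
- collar1: one of four equal loose steel collars (thick plain rings): outside diameter 50, bore 18.5, height 14, about 200 g, lying flat on the table. Origin: centre of the underside, z up along the bore. All four stand among two look-alikes that are not to be used
- collar2: one of four equal loose steel collars (thick plain rings): outside diameter 50, bore 18.5, height 14, about 200 g, lying flat on the table. Origin: centre of the underside, z up along the bore. All four stand among two look-alikes that are not to be used
- collar3: one of four equal loose steel collars (thick plain rings): outside diameter 50, bore 18.5, height 14, about 200 g, lying flat on the table. Origin: centre of the underside, z up along the bore. All four stand among two look-alikes that are not to be used
- collar4: one of four equal loose steel collars (thick plain rings): outside diameter 50, bore 18.5, height 14, about 200 g, lying flat on the table. Origin: centre of the underside, z up along the bore. All four stand among two look-alikes that are not to be used
- steel_plug: look-alike, leave alone: solid steel flanged plug, disc 50 diameter and 12 high with a 24 diameter boss on top, 32 high in all; origin at centre of underside
- pipe_coupling: leave alone: white plastic pipe coupling standing upright, a thin tube 54 diameter, 45 high; origin at centre of underside
- elbow: leave alone: white plastic pipe elbow lying flat, legs 52 long along its +x and +y, 44 high; origin under the corner
- tee: leave alone: white plastic pipe tee lying flat, 96 long along x, branch 48 along +y, 46 high; origin under the middle
- screwdriver: leave alone: screwdriver lying along its x
- pipe_stub: leave alone: short white pipe standing upright, diameter 34, 70 high; origin at centre of underside
Not all that is in view belongs to the job. What is shaped like the collar2 but orange, pink or purple is not meant.

How it is judged (in metres and radians):
On the way, in this order (a step that is already met when the one before it is completed fails the run):
1. a first collar, alone, is threaded on the spindle, sits on the pan within 4 mm and is let go ((((horizontal distance between collar1 and pan_top below 0.008 m and z of collar1 in the frame of pan_top below 0.004 m and angle between collar1's own z axis and vertical below 0.1 rad) and contact force between the fingers and collar1 below 0.05 N and horizontal distance between each of collar2, collar3, collar4 and pan_top above 0.06 m) or ((horizontal distance between collar2 and pan_top below 0.008 m and z of collar2 in the frame of pan_top below 0.004 m and angle between collar2's own z axis and vertical below 0.1 rad) and contact force between the fingers and collar2 below 0.05 N and horizontal distance between each of collar1, collar3, collar4 and pan_top above 0.06 m) or ((horizontal distance between collar3 and pan_top below 0.008 m and z of collar3 in the frame of pan_top below 0.004 m and angle between collar3's own z axis and vertical below 0.1 rad) and contact force between the fingers and collar3 below 0.05 N and horizontal distance between each of collar1, collar2, collar4 and pan_top above 0.06 m) or ((horizontal distance between collar4 and pan_top below 0.008 m and z of collar4 in the frame of pan_top below 0.004 m and angle between collar4's own z axis and vertical below 0.1 rad) and contact force between the fingers and collar4 below 0.05 N and horizontal distance between each of collar1, collar2, collar3 and pan_top above 0.06 m))), for 0.2 s.
2. a second collar is threaded on top of it, sits down and is let go ((((horizontal distance between collar1 and pan_top below 0.008 m and z of collar1 in the frame of pan_top below 0.018 m and angle between collar1's own z axis and vertical below 0.1 rad) and (horizontal distance between collar2 and pan_top below 0.008 m and z of collar2 in the frame of pan_top below 0.018 m and angle between collar2's own z axis and vertical below 0.1 rad) and contact force between the fingers and collar1 below 0.05 N and contact force between the fingers and collar2 below 0.05 N and horizontal distance between each of collar3, collar4 and pan_top above 0.06 m) or ((horizontal distance between collar1 and pan_top below 0.008 m and z of collar1 in the frame of pan_top below 0.018 m and angle between collar1's own z axis and vertical below 0.1 rad) and (horizontal distance between collar3 and pan_top below 0.008 m and z of collar3 in the frame of pan_top below 0.018 m and angle between collar3's own z axis and vertical below 0.1 rad) and contact force between the fingers and collar1 below 0.05 N and contact force between the fingers and collar3 below 0.05 N and horizontal distance between each of collar2, collar4 and pan_top above 0.06 m) or ((horizontal distance between collar1 and pan_top below 0.008 m and z of collar1 in the frame of pan_top below 0.018 m and angle between collar1's own z axis and vertical below 0.1 rad) and (horizontal distance between collar4 and pan_top below 0.008 m and z of collar4 in the frame of pan_top below 0.018 m and angle between collar4's own z axis and vertical below 0.1 rad) and contact force between the fingers and collar1 below 0.05 N and contact force between the fingers and collar4 below 0.05 N and horizontal distance between each of collar2, collar3 and pan_top above 0.06 m) or ((horizontal distance between collar2 and pan_top below 0.008 m and z of collar2 in the frame of pan_top below 0.018 m and angle between collar2's own z axis and vertical below 0.1 rad) and (horizontal distance between collar3 and pan_top below 0.008 m and z of collar3 in the frame of pan_top below 0.018 m and angle between collar3's own z axis and vertical below 0.1 rad) and contact force between the fingers and collar2 below 0.05 N and contact force between the fingers and collar3 below 0.05 N and horizontal distance between each of collar1, collar4 and pan_top above 0.06 m) or ((horizontal distance between collar2 and pan_top below 0.008 m and z of collar2 in the frame of pan_top below 0.018 m and angle between collar2's own z axis and vertical below 0.1 rad) and (horizontal distance between collar4 and pan_top below 0.008 m and z of collar4 in the frame of pan_top below 0.018 m and angle between collar4's own z axis and vertical below 0.1 rad) and contact force between the fingers and collar2 below 0.05 N and contact force between the fingers and collar4 below 0.05 N and horizontal distance between each of collar1, collar3 and pan_top above 0.06 m) or ((horizontal distance between collar3 and pan_top below 0.008 m and z of collar3 in the frame of pan_top below 0.018 m and angle between collar3's own z axis and vertical below 0.1 rad) and (horizontal distance between collar4 and pan_top below 0.008 m and z of collar4 in the frame of pan_top below 0.018 m and angle between collar4's own z axis and vertical below 0.1 rad) and contact force between the fingers and collar3 below 0.05 N and contact force between the fingers and collar4 below 0.05 N and horizontal distance between each of collar1, collar2 and pan_top above 0.06 m))), for 0.2 s.
At the end, for the whole second after the job is handed in: Pan at rest 28.5 to 43 mm down (mark at 30 mm, at most one collar past it); every collar either level and threaded on the spindle in the stack, or within 30 mm of where it lay; collars at rest (under 20 mm/s); the six other loose things within 30 mm of where they stood (value of joint pan between 0.0285 and 0.043 m and ((horizontal distance between collar1 and pan_top below 0.008 m and z of collar1 in the frame of pan_top below 0.032 m and angle between collar1's own z axis and vertical below 0.1 rad) or distance of collar1 from where it was at the start of the episode below 0.03 m) and ((horizontal distance between collar2 and pan_top below 0.008 m and z of collar2 in the frame of pan_top below 0.032 m and angle between collar2's own z axis and vertical below 0.1 rad) or distance of collar2 from where it was at the start of the episode below 0.03 m) and ((horizontal distance between collar3 and pan_top below 0.008 m and z of collar3 in the frame of pan_top below 0.032 m and angle between collar3's own z axis and vertical below 0.1 rad) or distance of collar3 from where it was at the start of the episode below 0.03 m) and ((horizontal distance between collar4 and pan_top below 0.008 m and z of collar4 in the frame of pan_top below 0.032 m and angle between collar4's own z axis and vertical below 0.1 rad) or distance of collar4 from where it was at the start of the episode below 0.03 m) and linear speed of each of collar1, collar2, collar3, collar4 below 0.02 m/s and distance of each of steel_plug, pipe_coupling, elbow, tee, screwdriver, pipe_stub from where it was at the start of the episode below 0.03 m); the robot touches nothing.
It fails at once if the pan is pushed more than 52 mm down (near its bottom stop) (value of joint pan above 0.052 m).
It fails at once if the scale bears more than 20 N from anything (dropped on, forced or knocked) (contact force between scale and anything else above 20 N).
It fails at once if a collar let go near the spindle falls faster than 0.4 m/s (dropped from more than about 8 mm) ((horizontal distance between collar1 and pan_top below 0.06 m and contact force between the fingers and collar1 below 0.05 N and linear speed of collar1 above 0.4 m/s) or (horizontal distance between collar2 and pan_top below 0.06 m and contact force between the fingers and collar2 below 0.05 N and linear speed of collar2 above 0.4 m/s) or (horizontal distance between collar3 and pan_top below 0.06 m and contact force between the fingers and collar3 below 0.05 N and linear speed of collar3 above 0.4 m/s) or (horizontal distance between collar4 and pan_top below 0.06 m and contact force between the fingers and collar4 below 0.05 N and linear speed of collar4 above 0.4 m/s)).
It fails at once if another loose thing on the table is moved by more than 40 mm (distance of any of steel_plug, pipe_coupling, elbow, tee, screwdriver, pipe_stub from where it was at the start of the episode above 0.04 m).
It also fails if it takes over 72 s, if anything falls off the work surface, if the arm or the gripper's body presses on something with over 40 N, if the wrist force passes 120 N, or if a joint passes its speed limit or range.

## Robot

A 6-joint arm with a two-finger parallel gripper is mounted at the origin on the work surface. World frame = base frame: x ahead of the robot, y to its left, z up, the work surface at z = 0. Lengths are in mm, angles in rad, forces in N, time in s.
With the tool pointing down it reaches from about 425 to 950 mm from the base axis. Payload 14.7 kg.
Tool frame: the origin (TCP) lies between the finger pads; the fingertips stand 17 mm ahead of it and the grasp point (between the pads) lies 2 mm behind it (arm.nose_length is the distance from the TCP to the fingertips, in mm); y points along the fingers, z is the direction in which the jaws open and shut, and the axes are right-handed (so a half turn about y gives the same grasp; the last joint's range is limited). The gripper opens to 85 mm and grips with 20 to 120 N. Pads are 22 mm wide; open, the fingers measure 114 mm over their backs; the gripper's body (76 mm by 85 mm) begins 54 mm behind the grasp point. The pads swing forward as they close: fully open they stand 13 mm farther back than shut.
Start: joints at [1.248, 0.48, 1.596, -0, 1.065, -0.047], TCP at [176.982, 625.436, 248.297] pointing down, gripper open.
Joint ranges: [-2.75, 2.75], [-0.82, 2.05], [0.23, 2.67], [-1.56, 4.7], [0.09, 2.69], [-2.92, 2.92]. Speed limits (rad/s): [1.89, 1.89, 2.39, 3.01, 3.01, 3.01].

## Interface

Orientations are given as a 3x3 rotation matrix whose columns are the frame's x, y, z axes.
In Python, from cell import status, cams, arm gives the robot as it stands.
- The arm moves only by the tool play_rows, never from a script. Its argument "commands" is a list of rows, each a list of 4 numbers: the shift along the tool's x, y, z in m, then the turn about the tool's y in degrees. In form: [[dx, dy, dz, roll], ...]. A call has 1 to 20 rows; each row is the pose to reach, as a shift and turn from the pose commanded when the call began, along the tool's axes at that moment; what a row does not reach only later rows make up. A row lasts 1/10 s, in which the tool goes at most 50 mm and 8.59 degrees, less where a joint would pass 70% of its speed; a pose out of reach is approached as far as the arm can. A call with a gripper value outside its range is refused whole. "grip" is the closure, from -1 (fully open) to 1 (shut), so that 0 is half open, set as the call begins (left out, the last holds). The fingers move at their own pace and stop on an object; the grip force is fixed at half the most. Time passes only in rows, so rows that repeat a pose let the fingers close. It gives the time, the measured TCP pose, the force and the opening at its end, in the units of the state.
- status.observe(): the state, without advancing time (a new reading comes with each control period).
- cams.snapshot(name): name is "scene" or "top"; returns a dict with "img" (420x560x3 uint8, red, green, blue), "mtx" (3x3 intrinsics, pixels), "rvec" (rotation vector, rad) and "tvec" (3), from world to camera coordinates, as OpenCV has them. Camera axes: x right, y down, z forward; pixel columns grow to the right and rows downward; lengths in mm; the calibration is good to about 2 mm. A picture is of the moment at which its call begins. There is no depth.
- arm.sign_off(): hands the job in, once; it reports no verdict.
The state is a dict: "time_s": time; "qpos": joint angles; "joint_vel": joint speeds; "joint_torque": joint torques, N m; "tool_pos": TCP position; "tool_rot": TCP orientation; "wrist_force": force on the tool from outside, world axes, zero at the start; "wrist_torque": the same for the moment, N m; "gripper_width": opening from 0.0 (shut) to 1.0 (fully open).
Only numpy, scipy, OpenCV 4.12 (cv2) and the standard library are available. Lean on these libraries where they do the work, as an engineer would, in place of code of your own. Each camera call takes 0.05 s, during which the arm holds its last target.

## Working session

There is one attempt and no reset: what is moved stays moved. The work goes in short steps, Python scripts to look and compute and a tool call to move; the robot and the scene stay as the last step left them, time stands still between calls to the robot, and variables do not carry over. Pictures are saved under pics/ and viewed, and the job is handed in when it is done.

Besides the shell and the picture viewer there is one more tool, called after "Call:" as a command line: name --pt "numbers of a row" for each row, then --argument value for the rest. play_rows: Moves the arm, as the interface text tells. Its arguments: {"type":"object","properties":{"commands":{"type":"array"},"grip":{"type":"number"}},"required":["commands"]}

```bash
ls; mkdir -p pics; cat > h.py <<'E'
import numpy as np, cv2
from cell import status, cams, arm
def snap(n,f):
    d=cams.snapshot(n); cv2.imwrite('pics/'+f,d['img'][:,:,::-1]); return d
def ray(d,uv,z):
    R=cv2.Rodrigues(np.array(d['rvec'],float))[0]; t=np.array(d['tvec'],float).ravel()
    p=cv2.undistortPoints(np.array([[uv]],float),np.array(d['mtx'],float),None)[0,0]
    c=-R.T@t; v=R.T@np.array([p[0],p[1],1]); return c+v*(z-c[2])/v[2]
def proj(d,P):
    return cv2.projectPoints(np.array(P,float).reshape(-1,3),np.array(d['rvec'],float),np.array(d['tvec'],float),np.array(d['mtx'],float),None)[0].reshape(-1,2)
E
python3 - <<'E'
from h import *
import pickle
o=status.observe()
for k in o: print(k,np.round(o[k],3).tolist())
for n in('scene','top'):
    d=snap(n,n+'0.png'); pickle.dump(d,open(n+'0.pkl','wb')); R=cv2.Rodrigues(np.array(d['rvec'],float))[0]; print(n,-R.T@np.array(d['tvec']).ravel(),d['mtx'])
E
```

```text
pics
time_s 0.0
qpos [1.248, 0.481, 1.597, -0.0, 1.065, -0.047]
joint_vel [-0.001, -0.001, -0.001, -0.001, -0.001, 0.002]
joint_torque [-0.003, -95.063, -43.019, -0.0, 0.012, 0.0]
tool_pos [176.843, 625.068, 247.666]
tool_rot [[0.962, -0.0, 0.272], [-0.272, -0.001, 0.962], [-0.0, -1.0, -0.001]]
wrist_force [-0.083, 0.41, 0.378]
wrist_torque [-0.017, 0.001, 0.007]
gripper_width 0.996
scene [1234.83910717  454.70648342  747.73700963] [[382.15270833   0.         275.16835102]
 [  0.         382.15270833 212.87776689]
 [  0.           0.           1.        ]]
top [ 330.09758034  103.37897646 1096.60253717] [[475.8955773    0.         286.11056408]
 [  0.         475.8955773  215.52304658]
 [  0.           0.           1.        ]]
```

View pics/scene0.png

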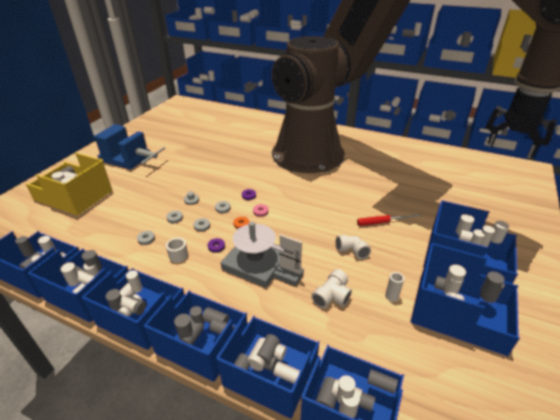

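View pics/top0.png

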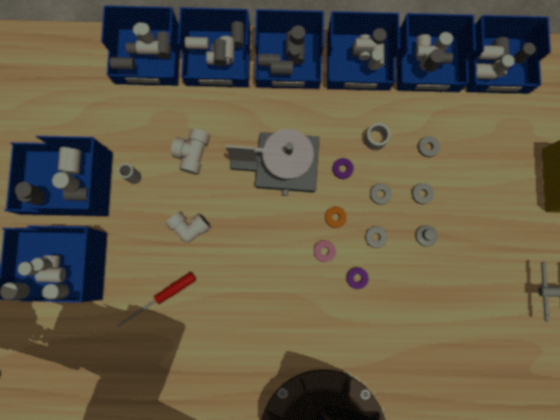

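Top view: the grey rings are at about (429,147), (423,194), (381,194) and (376,237). Things that could be mistaken for them: the plug with a boss (427,236), the coupling (377,134), and the purple (343,169) and (357,278), orange (336,217) and pink (325,251) rings. I'll check all of these in a crop.

```bash
python3 - <<'E'
from h import *
import pickle
d=pickle.load(open('top0.pkl','rb')); im=d['img']
s=pickle.load(open('scene0.pkl','rb'))
a=cv2.resize(im[115:295,220:450],None,fx=3.4,fy=3.3,interpolation=cv2.INTER_CUBIC)
cv2.imwrite('pics/top0c.png',a[:,:,::-1])
a=cv2.resize(s['img'][180:300,120:320],None,fx=4,fy=4,interpolation=cv2.INTER_CUBIC)
cv2.imwrite('pics/scene0c.png',a[:,:,::-1])
hsv=cv2.cvtColor(im,cv2.COLOR_RGB2HSV)
for y,x in((147,429),(150,432),(194,423),(140,440),(150,300)): print(hsv[y,x])
m=((hsv[:,:,1]<70)&(hsv[:,:,2]>60)).astype(np.uint8)*255
n,l,st,c=cv2.connectedComponentsWithStats(m)
for i in range(1,n):
    if 60<st[i,4]<4000 and 360<c[i,0]<450 and 100<c[i,1]<280:
        cs,_=cv2.findContours((l==i).astype(np.uint8),cv2.RETR_EXTERNAL,cv2.CHAIN_APPROX_NONE)
        e=cv2.fitEllipse(cs[0]); print(st[i],np.round(c[i],1),np.round(e[0],2),np.round(e[1],1),np.round(ray(d,e[0],10),1))
E
```

```text
[ 19 113 124]
[30 26 99]
[ 22 102 125]
[ 22  98 130]
[ 15  24 128]
[366 123  25  27 293] [378.1 134.6] [378.04 134.86] [23.4 25. ] [ 678.4 -125.9   10. ]
[419 136  21  21 315] [428.8 145.9] [428.85 145.91] [20.  20.6] [ 654.1 -246.1   10. ]
[370 183  22  22 320] [380.6 193.2] [380.65 193.27] [20.3 20.7] [ 537.9 -130.6   10. ]
[412 183  22  21 325] [422.6 192.9] [422.65 192.95] [20.3 21. ] [ 540.7 -228.9   10. ]
[416 225  22  22 356] [426.4 235.4] [426.35 235.35] [20.3 21.2] [ 441.5 -235.2   10. ]
[366 226  21  22 330] [376.1 236.8] [376.05 236.77] [20.7 21. ] [ 436. -119.   10.]
```

View pics/top0c.png

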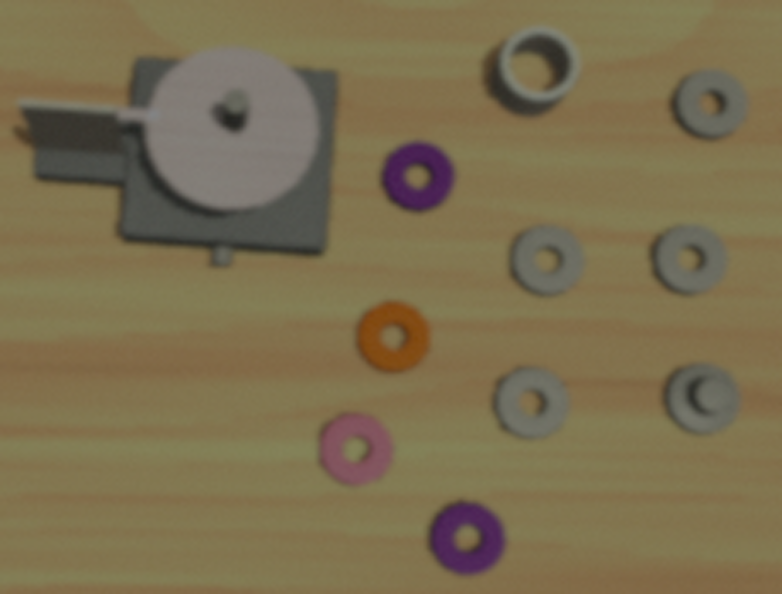

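View pics/scene0c.png

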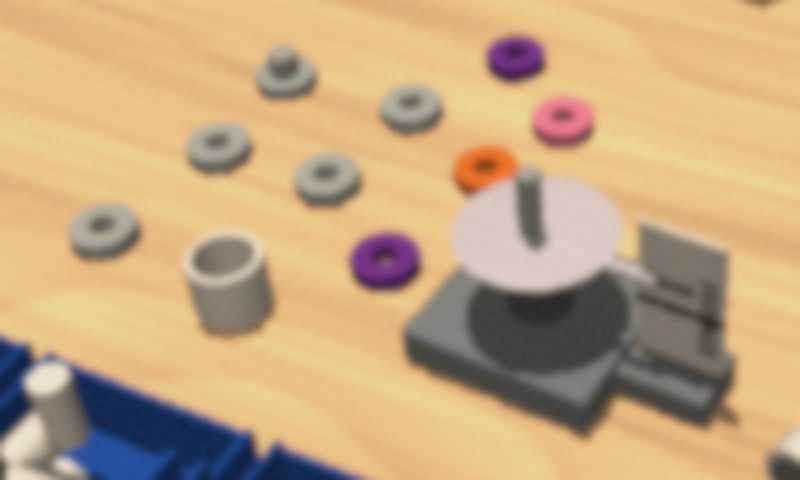

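The four plain grey rings are the collars, and the plug shows its boss clearly. Next I'll measure the pan and spindle.

```bash
python3 - <<'E'
from h import *
import pickle
d=pickle.load(open('top0.pkl','rb')); im=d['img']
s=pickle.load(open('scene0.pkl','rb'))
print(arm.nose_length)
a=cv2.resize(im[120:195,225:325],None,fx=8,fy=8,interpolation=cv2.INTER_CUBIC)
cv2.imwrite('pics/t1.png',cv2.convertScaleAbs(a[:,:,::-1],alpha=1.5))
a=cv2.resize(s['img'][215:290,220:310],None,fx=8,fy=8,interpolation=cv2.INTER_CUBIC)
cv2.imwrite('pics/s1.png',a[:,:,::-1])
for q,nm,box in((d,'top',(125,185,255,320)),(s,'scene',(215,260,225,285))):
    hsv=cv2.cvtColor(q['img'],cv2.COLOR_RGB2HSV); y0,y1,x0,x1=box
    r=hsv[y0:y1,x0:x1].astype(int); print(nm, 'pan hsv', hsv[155,300] if nm=='top' else hsv[240,240])
    rgb=q['img'][y0:y1,x0:x1].astype(int); b=rgb[...,2]
    thr=120 if nm=='top' else 175
    m=(b>thr).astype(np.uint8); m=cv2.morphologyEx(m,cv2.MORPH_OPEN,np.ones((5,5)))
    cs,_=cv2.findContours(m,cv2.RETR_EXTERNAL,cv2.CHAIN_APPROX_NONE); c=max(cs,key=cv2.contourArea)
    e=cv2.fitEllipse(cv2.convexHull(c)); ctr=np.array(e[0])+[x0,y0]; print(ctr,e[1],e[2])
    for z in (100,97,90,84): print(z,np.round(ray(q,ctr,z),1))
g=cv2.cvtColor(im,cv2.COLOR_RGB2GRAY); print(g[140:158,280:298])
E
```

```text
17.0
top pan hsv [ 15  23 131]Traceback (most recent call last):
  File "<stdin>", line 16, in <module>
ValueError: max() iterable argument is empty
```

View pics/t1.png

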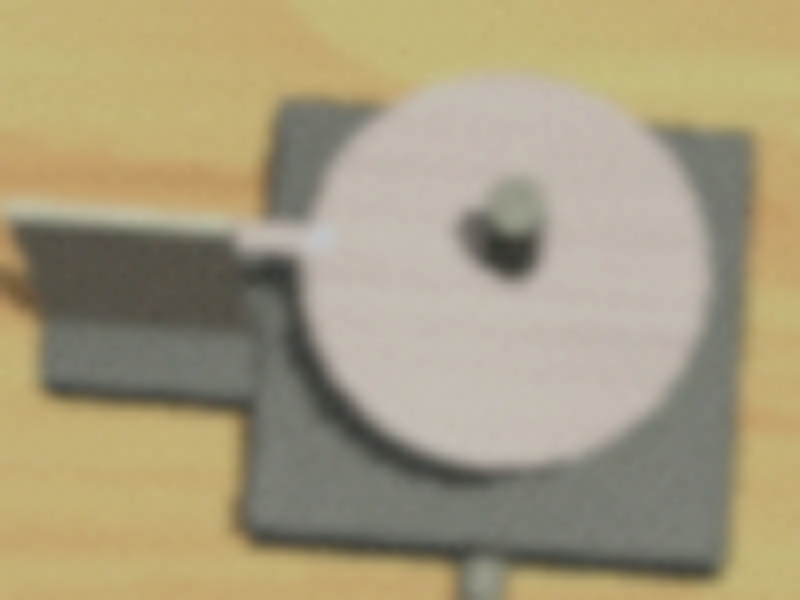

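View pics/s1.png

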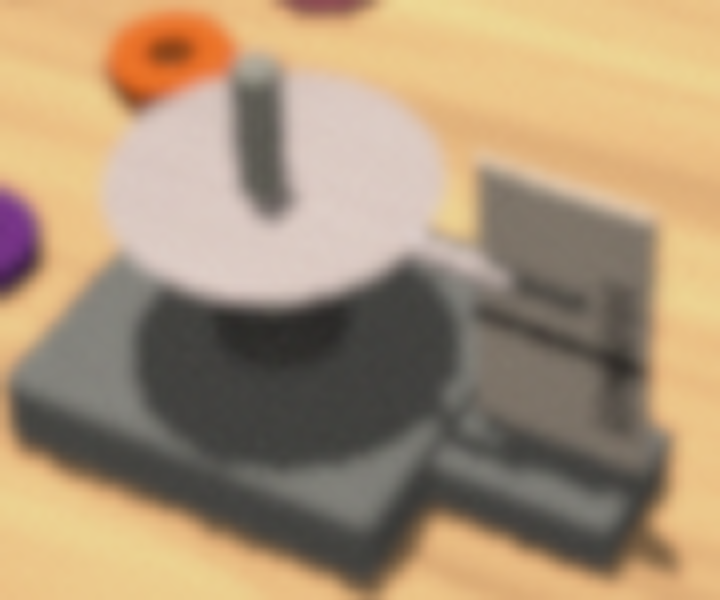

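```bash
cat >> h.py <<'E'
def tri(d,p,s,q):
    def P(c): 
        R=cv2.Rodrigues(np.array(c['rvec'],float))[0]; return np.array(c['mtx'],float)@np.c_[R,np.array(c['tvec'],float).ravel()]
    X=cv2.triangulatePoints(P(d),P(s),np.array(p,float).reshape(2,1),np.array(q,float).reshape(2,1)).ravel(); X=X[:3]/X[3]
    return X, proj(d,X)[0]-p, proj(s,X)[0]-q
def pan(q,nm):
    y0,y1,x0,x1=(122,185,258,320) if nm=='top' else (218,268,228,280)
    r=q['img'][y0:y1,x0:x1].astype(int)
    sat=cv2.cvtColor(q['img'],cv2.COLOR_RGB2HSV)[y0:y1,x0:x1]
    m=((sat[...,1]<55)&(sat[...,2]>(115 if nm=='top' else 165))).astype(np.uint8); m=cv2.morphologyEx(m,cv2.MORPH_OPEN,np.ones((5,5)))
    cs,_=cv2.findContours(m,cv2.RETR_EXTERNAL,cv2.CHAIN_APPROX_NONE); c=max(cs,key=cv2.contourArea)
    e=cv2.fitEllipse(cv2.convexHull(c)); return np.array(e[0])+[x0,y0],e
E
python3 - <<'E'
from h import *
import pickle
d=pickle.load(open('top0.pkl','rb')); s=pickle.load(open('scene0.pkl','rb'))
for y,x in((240,240),(225,260),(245,270),(232,262)): print(cv2.cvtColor(s['img'],cv2.COLOR_RGB2HSV)[y,x])
a,e=pan(d,'top'); b,f=pan(s,'scene'); print(a,e,b,f); print(tri(d,a,s,b))
print('tip',tri(d,(289.3,143.3),s,(251.8,223.3)))
for z in(134,140,147): print(ray(d,(289.3,143.3),z))
E
```

```text
[  8  28 217]
[ 11  38 219]
[  8  28 211]
[ 10  28 219]
[287.77827644 153.00879097] ((29.778276443481445, 31.008790969848633), (48.294952392578125, 49.437747955322266), 102.2071762084961) [253.79389954 238.2955265 ] ((25.793899536132812, 20.2955265045166), (27.626523971557617, 42.98552322387695), 86.71813201904297)
(array([607.22215706,  88.4430748 ,  91.0723028 ]), array([-0.01450586,  0.00626191]), array([-0.02075463, -0.0021217 ]))
tip (array([612.65601436,  87.23720426, 144.97821074]), array([-0.39834354,  0.17206959]), array([-0.56249036, -0.06193926]))
[616.30424542  86.22591434 134.        ]
[614.52029003  86.33283113 140.        ]
[612.43900873  86.45756739 147.        ]
```

Call:
play_rows --pt "0.38 0 -0.23 -8" --pt "0.38 0 -0.23 -15.8" --pt "0.38 0 -0.23 -15.8" --pt "0.38 0 -0.23 -15.8" --pt "0.38 0 -0.23 -15.8" --pt "0.38 0 -0.23 -15.8" --pt "0.38 0 -0.23 -15.8" --pt "0.38 0 -0.23 -15.8" --pt "0.553 0.098 -0.629 -15.8" --pt "0.553 0.098 -0.629 -15.8" --pt "0.553 0.098 -0.629 -15.8" --pt "0.553 0.098 -0.629 -15.8" --pt "0.553 0.098 -0.629 -15.8" --pt "0.553 0.098 -0.629 -15.8" --pt "0.553 0.098 -0.629 -15.8" --pt "0.553 0.098 -0.629 -15.8" --pt "0.553 0.098 -0.629 -15.8" --pt "0.553 0.098 -0.629 -15.8" --pt "0.553 0.098 -0.629 -15.8" --pt "0.553 0.098 -0.629 -15.8" --grip -0.46

```text
time_s: 2.1
tool_pos: [537.3, -130.8, 149.8]
tool_rot: [[1.0, -0.001, 0.002], [-0.002, 0.0, 1.0], [-0.001, -1.0, 0.0]]
wrist_force: [-0.8, -0.1, -0.1]
gripper_width: 0.73
```

```bash
python3 - <<'E'
from h import *
d=snap('top','t2.png'); s=snap('scene','s2.png')
print(status.observe()['wrist_force'])
a=cv2.resize(d['img'][100:300,280:480],None,fx=2,fy=2,interpolation=cv2.INTER_CUBIC)
b=cv2.resize(s['img'][100:300,120:320],None,fx=2,fy=2,interpolation=cv2.INTER_CUBIC)
cv2.imwrite('pics/c2.png',np.hstack([a,b])[:,:,::-1])
E
```

```text
[0.00694428 0.00663792 0.66447977]
```

View pics/c2.png

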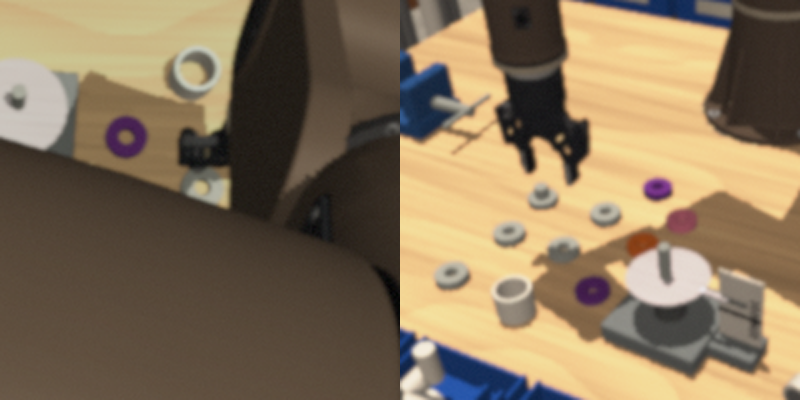

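The scene view shows the open gripper above the middle grey collar, at crop (565,245). The arm hides the collar in the top view. I'll go down and close.

Call:
play_rows --pt "0 0.05 0 0" --pt "0 0.095 0 0" --pt "0 0.115 0 0" --pt "0 0.126 0 0" --pt "0 0.126 0 0" --pt "0 0.126 0 0"

```text
time_s: 2.8
tool_pos: [538.5, -130.0, 25.3]
tool_rot: [[1.0, 0.001, -0.001], [0.001, -0.0, 1.0], [0.001, -1.0, -0.0]]
wrist_force: [0.7, 0.6, 0.0]
gripper_width: 0.731
```

Call:
play_rows --pt "0 0 0 0" --pt "0 0 0 0" --pt "0 0 0 0" --pt "0 0 0 0" --pt "0 0 0 0" --pt "0 0 0 0" --grip 1

```text
time_s: 3.4
tool_pos: [538.8, -130.6, 26.5]
tool_rot: [[1.0, 0.003, 0.0], [-0.0, -0.001, 1.0], [0.003, -1.0, -0.001]]
wrist_force: [-4.2, 2.9, 20.6]
gripper_width: 0.528
```

```bash
python3 - <<'E'
from h import *
s=snap('scene','s3.png')
cv2.imwrite('pics/c3.png',cv2.resize(s['img'][150:260,150:290],None,fx=5,fy=5,interpolation=cv2.INTER_CUBIC)[:,:,::-1])
E
```

```text
(no output)
```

View pics/c3.png

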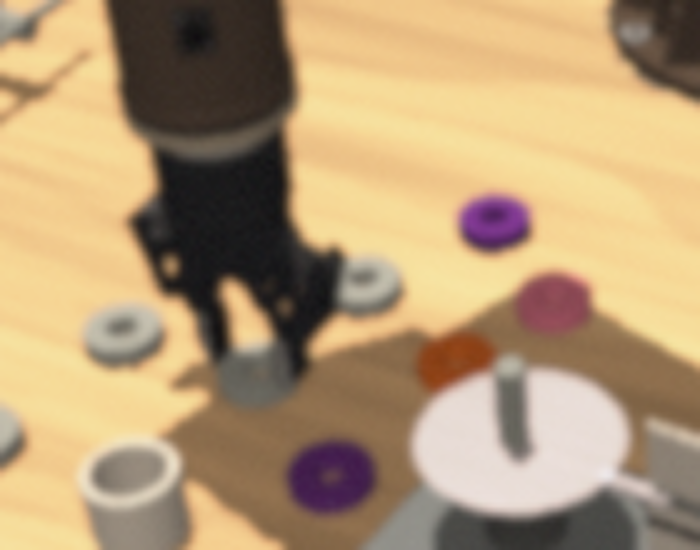

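Call:
play_rows --pt "0 -0.01 0 0" --pt "0 -0.03 0 0" --pt "0 -0.06 0 0" --pt "0 -0.1 0 0" --pt "0 -0.13 0 0" --pt "0 -0.13 0 0" --pt "0 -0.13 0 0"

```text
time_s: 4.15
tool_pos: [538.2, -130.5, 155.7]
tool_rot: [[1.0, 0.002, 0.0], [-0.0, -0.001, 1.0], [0.002, -1.0, -0.001]]
wrist_force: [1.0, -0.2, -2.3]
gripper_width: 0.521
```

```bash
python3 - <<'E'
from h import *
s=snap('scene','s4.png')
cv2.imwrite('pics/c4.png',cv2.resize(s['img'][90:220,130:290],None,fx=5,fy=4.6,interpolation=cv2.INTER_CUBIC)[:,:,::-1])
E
```

```text
(no output)
```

View pics/c4.png

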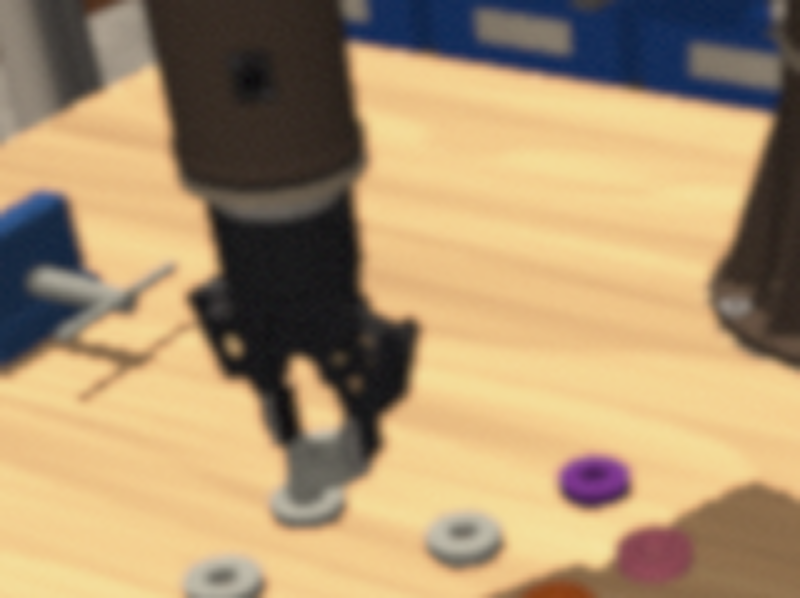

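Call:
play_rows --pt "0 0 0.05 0" --pt "0.03 0 0.09 0" --pt "0.06 -0.02 0.13 0" --pt "0.06 -0.03 0.13 0" --pt "0.06 -0.03 0.13 0"

```text
time_s: 4.7
tool_pos: [598.5, 0.8, 184.3]
tool_rot: [[1.0, 0.001, -0.002], [0.002, -0.0, 1.0], [0.001, -1.0, -0.0]]
wrist_force: [0.4, -1.5, -1.9]
gripper_width: 0.523
```

```bash
python3 - <<'E'
from h import *
s=snap('scene','s5.png');d=snap('top','t5.png')
p=proj(s,[598,0,170])[0].astype(int);q=proj(d,[598,0,170])[0].astype(int);print(p,q)
f=lambda i,p:cv2.resize(i[p[1]-40:p[1]+40,p[0]-40:p[0]+40],None,fx=5,fy=5,interpolation=cv2.INTER_CUBIC)
cv2.imwrite('pics/c5.png',np.hstack([f(s['img'],p),f(d['img'],q)])[:,:,::-1])
E
```

```text
[222 203] [332 147]
```

View pics/c5.png

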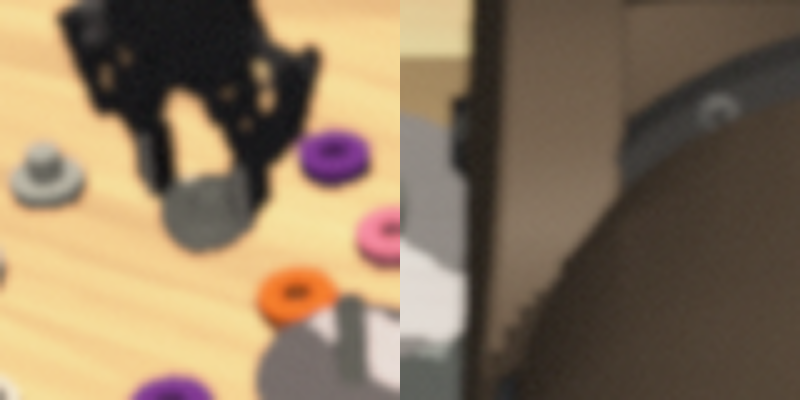

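```bash
python3 - <<'E'
from h import *
i=cv2.imread('pics/s5.png')[185:220,195:250]
i=cv2.resize(i,None,fx=14,fy=14,interpolation=cv2.INTER_CUBIC)
i=np.clip((i.astype(float)-50)*3,0,255).astype(np.uint8)
cv2.imwrite('pics/c5b.png',i)
E
```

```text
(no output)
```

View pics/c5b.png

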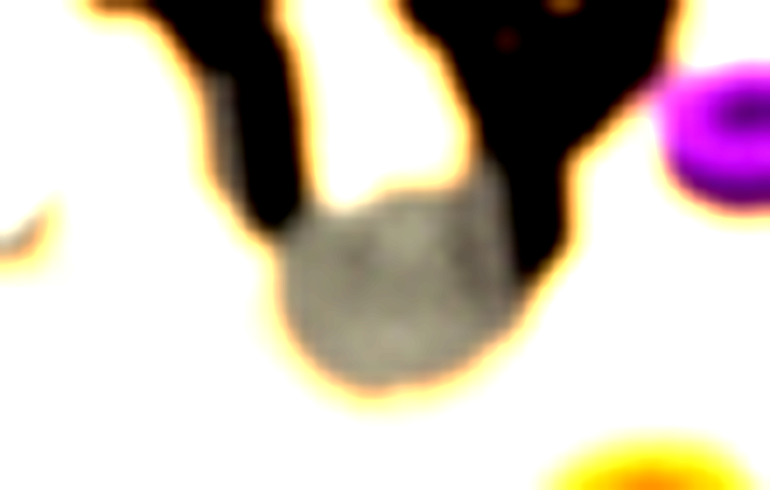

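```bash
python3 - <<'E'
from h import *
import pickle
s=pickle.load(open('scene0.pkl','rb'))
t=np.linspace(0,2*np.pi,73)
def pts(z,r): return proj(s,np.c_[598.5+r*np.cos(t),0.8+r*np.sin(t),0*t+z])
out=np.vstack([pts(158.3,25),pts(172.3,25)])
z=(out-[195,185])*14+6.5
print('zoom extents',z.min(0),z.max(0)); print('bore top',((pts(172.3,9.25)-[195,185])*14+6.5).min(0),((pts(172.3,9.25)-[195,185])*14+6.5).max(0))
print('low pt',z[z[:,1].argmax()],'hi',z[z[:,1].argmin()],'L',z[z[:,0].argmin()],'R',z[z[:,0].argmax()])
E
```

```text
zoom extents [258.07704392 170.07513448] [543.8779722  399.53041838]
bore top [346.27287267 221.28283327] [449.65886392 283.12260236]
low pt [390.17611807 399.53041838] hi [413.12356743 170.07513448] L [258.07704392 267.73979401] R [543.8779722  305.23255429]
```

Call:
play_rows --pt "0.004 0 0.03 0" --pt "0.01 0 0.06 0" --pt "0.015 0 0.08 0" --pt "0.015 0 0.086 0" --pt "0.015 0 0.086 0" --pt "0.015 0 0.086 0" --pt "0.015 0 0.086 0"

```text
time_s: 5.5
tool_pos: [612.4, 84.3, 184.0]
tool_rot: [[1.0, -0.001, 0.001], [-0.001, -0.0, 1.0], [-0.001, -1.0, -0.0]]
wrist_force: [-0.4, 0.1, -2.2]
gripper_width: 0.527
```

```bash
python3 - <<'E'
from h import *
for k in range(3): o=status.observe(); print(o['tool_pos'],o['wrist_force'])
s=snap('scene','s6.png');d=snap('top','t6.png')
for k in range(2): o=status.observe(); print(o['tool_pos'],o['wrist_force'])
i=cv2.resize(s['img'][180:260,215:315],None,fx=8,fy=8-.5,interpolation=cv2.INTER_CUBIC)[:,:,::-1]
cv2.imwrite('pics/c6.png',np.clip(i.astype(float)*1.3,0,255))
E
```

```text
[612.43562295  84.3365923  184.03729416] [-0.44385045  0.09236115 -2.16157107]
[612.43562295  84.3365923  184.03729416] [-0.44385045  0.09236115 -2.16157107]
[612.43562295  84.3365923  184.03729416] [-0.44385045  0.09236115 -2.16157107]
[612.66432319  84.65348524 184.27433506] [-0.48856755 -0.99318906 -2.421367  ]
[612.66432319  84.65348524 184.27433506] [-0.48856755 -0.99318906 -2.421367  ][ WARN:0@3.445] global loadsave.cpp:1063 imwrite_ Unsupported depth image for selected encoder is fallbacked to CV_8U.
```

View pics/c6.png

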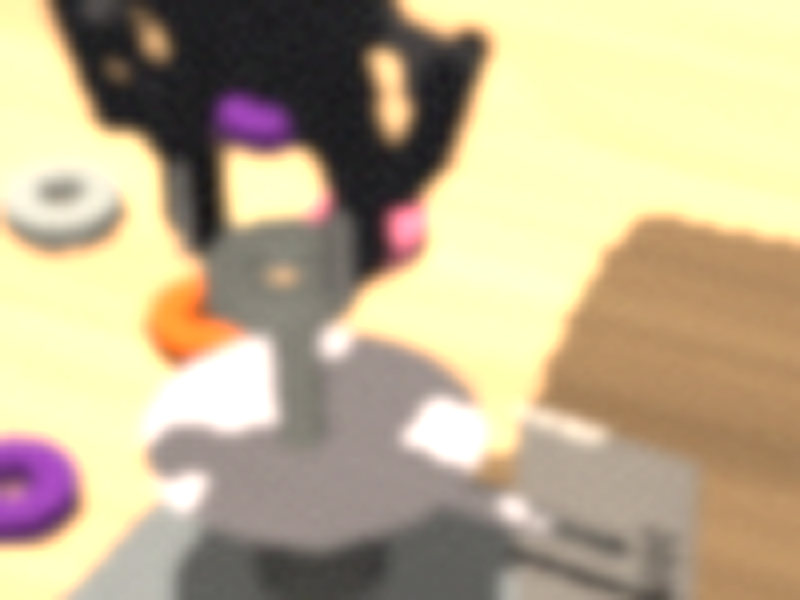

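View pics/t6.png

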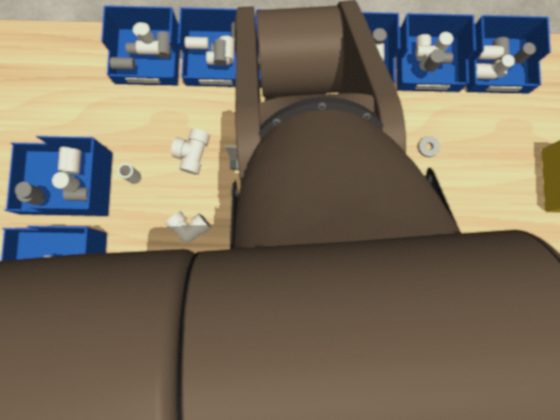

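```bash
python3 - <<'E'
from h import *
import pickle
s=pickle.load(open('scene0.pkl','rb'))
z=lambda P:np.round((proj(s,P)-[215,180])*[8,7.5]+[3.5,3.25],1)
print('collar mid',z([612.5,84.5,165]),'tip est',z([613.5,87,143]),'base',z([613.5,87,93]))
t=np.linspace(0,2*np.pi,73)
o=np.vstack([z(np.c_[612.5+25*np.cos(t),84.5+25*np.sin(t),0*t+h]) for h in(158,172)]);print('collar ext',o.min(0),o.max(0))
b=z(np.c_[612.5+9.25*np.cos(t),84.5+9.25*np.sin(t),0*t+172]);b2=z(np.c_[612.5+9.25*np.cos(t),84.5+9.25*np.sin(t),0*t+158])
print('bore top',b.min(0),b.max(0),'bot',b2.min(0),b2.max(0))
J=z([[613.5,87,143],[614.5,87,143],[613.5,88,143],[613.5,87,144]]);print(J[1:]-J[0])
E
```

```text
collar mid [[282.2 277.6]] tip est [[291.8 333.5]] base [[300.2 446.4]]
collar ext [198.  213.2] [365.4 344.1]
bore top [250.2 242.9] [311.5 278.8] bot [253.1 276.4] [313.8 312.5]
[[-1.6  1.8]
 [ 2.8  0.8]
 [-0.2 -2.4]]
```

```bash
python3 - <<'E'
from h import *
import pickle
d=pickle.load(open('top0.pkl','rb')); s=pickle.load(open('scene0.pkl','rb'))
gs=cv2.cvtColor(s['img'],cv2.COLOR_RGB2GRAY);print(gs[220:246,244:262])
gt=cv2.cvtColor(d['img'],cv2.COLOR_RGB2GRAY);print(gt[138:158,280:298])
print(proj(s,[[607.2,88.4,91],[607.2,88.4,141]]),proj(d,[[607.2,88.4,91],[607.2,88.4,141]]))
E
```

```text
[[126 137 142 147 158 176 190 197 198 199 201 202 203 204 202 205 204 203]
 [122 137 142 145 151 168 181 186 186 189 193 196 199 202 203 204 204 204]
 [132 140 144 145 153 161 171 173 173 175 178 186 195 199 201 201 202 202]
 [140 145 149 150 151 155 163 165 163 160 162 174 191 198 199 199 201 201]
 [155 161 165 164 154 144 148 151 150 143 147 167 190 199 200 202 203 200]
 [173 181 184 181 159 133 124 127 124 121 132 163 191 201 202 203 203 204]
 [190 196 196 190 165 126 104 102 102 102 124 162 192 201 203 204 205 205]
 [198 200 199 192 168 128  98  93  92  96 118 159 191 203 205 205 205 205]
 [200 200 200 194 171 133 100  91  91  94 114 155 191 203 205 206 206 207]
 [201 203 200 196 174 135 101  92  91  92 113 154 190 204 206 206 207 206]
 [204 203 202 196 174 136 102  90  91  92 110 152 188 202 205 206 207 208]
 [206 205 204 197 176 137 103  91  91  89 107 149 188 203 205 205 205 205]
 [204 204 205 198 178 139 102  90  89  90 106 149 187 203 205 206 208 207]
 [205 205 205 200 182 145 108  92  88  91 108 150 189 204 206 207 206 206]
 [206 206 206 202 186 152 113  92  91  90 106 148 
[... 1769 characters left out ...]
 66  54  39  37  40  44  45  58  83 107 120 123 123 124]
 [126 122 110  92  70  55  42  37  38  40  43  59  87 111 123 124 125 126]
 [126 124 119 106  88  65  46  40  38  39  47  64  94 114 124 125 126 125]
 [126 125 124 117 106  88  72  55  47  47  58  78 104 120 125 125 126 125]
 [125 125 125 123 118 113 100  84  72  72  83  99 116 123 125 126 126 125]
 [125 125 124 124 124 122 117 109 102 101 106 116 122 125 124 125 126 126]
 [125 125 127 125 125 124 123 121 119 118 119 123 125 124 124 124 125 124]
 [126 128 128 127 126 125 127 126 126 124 125 125 125 125 125 125 124 125]]
[[253.76363144 238.30439485]
 [252.77606741 223.30168696]] [[287.78276378 153.03428585]
 [288.25446983 146.56876643]]
```

```bash
python3 - <<'E'
from h import *
import pickle
d=pickle.load(open('top0.pkl','rb')); s=pickle.load(open('scene0.pkl','rb'))
print(tri(d,(288.95,145.1),s,(251.4,223.1)))
for z in (139,141,143,145): print(ray(d,(288.95,145.1),z),ray(s,(251.4,223.1),z))
E
```

```text
(array([609.91025175,  86.72828903, 143.07012162]), array([ 0.15582228, -0.06863419]), array([0.21999346, 0.02364744]))
[610.95075373  86.97807797 139.        ] [605.84775182  83.70985281 139.        ]
[610.36417806  87.01233206 141.        ] [607.91429729  84.92875892 141.        ]
[609.7776024   87.04658614 143.        ] [609.98084276  86.14766503 143.        ]
[609.19102673  87.08084022 145.        ] [612.04738823  87.36657114 145.        ]
```

Call:
play_rows --pt "-0.003 0.003 0.001 0" --pt "-0.003 0.006 0.001 0" --pt "-0.003 0.009 0.001 0" --pt "-0.003 0.012 0.001 0" --pt "-0.003 0.014 0.001 0" --pt "-0.003 0.017 0.001 0" --pt "-0.003 0.02 0.001 0" --pt "-0.003 0.023 0.001 0" --pt "-0.003 0.025 0.001 0" --pt "-0.003 0.025 0.001 0" --pt "-0.003 0.025 0.001 0"

```text
time_s: 6.7
tool_pos: [609.8, 86.6, 159.3]
tool_rot: [[1.0, -0.0, 0.0], [-0.0, -0.0, 1.0], [-0.0, -1.0, -0.0]]
wrist_force: [0.5, 0.2, -2.9]
gripper_width: 0.527
```

```bash
cat > look.py <<'E'
from h import *
import sys
s=snap('scene',sys.argv[1]+'.png')
i=cv2.resize(s['img'][180:280,215:315],None,fx=8,fy=6,interpolation=cv2.INTER_CUBIC)[:,:,::-1]
cv2.imwrite('pics/'+sys.argv[1]+'c.png',np.clip(i.astype(float)*1.4,0,255).astype(np.uint8))
for k in range(4):
    o=status.observe(); print(np.round(o['tool_pos'],1),np.round(o['wrist_force'],2),np.round(o['wrist_torque'],2)); 
    if k<3 and len(sys.argv)>2: cams.snapshot('scene')
E
python3 look.py s7 x
```

```text
[609.9  86.6 159.4] [ 0.17 -0.45 -1.27] [ 0.01 -0.    0.01]
[609.9  86.6 159.5] [-0.36 -0.97 -1.93] [-0.03 -0.06  0.02]
[609.9  86.6 159.5] [ 0.68  0.41 -1.88] [ 0.05  0.03 -0.01]
[609.9  86.6 159.4] [-0.57  0.03 -2.19] [ 0.01  0.02 -0.  ]
```

View pics/s7c.png

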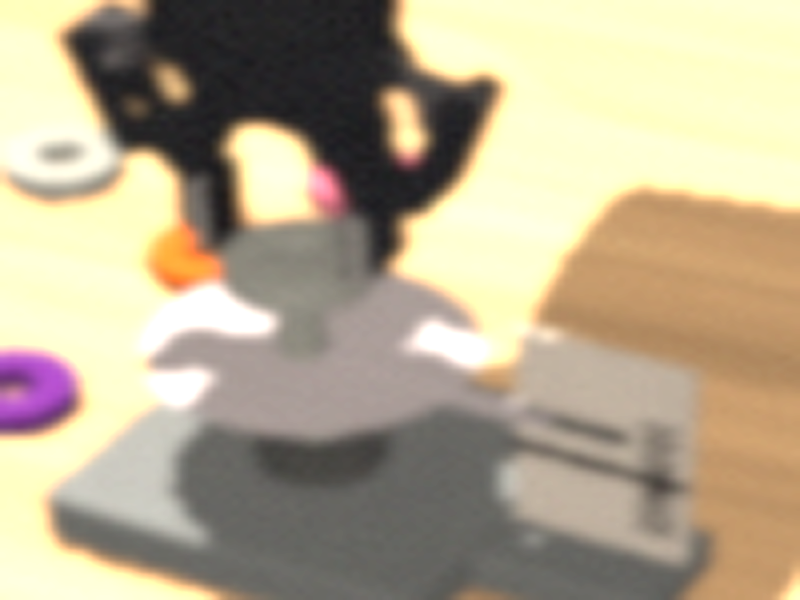

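Force is unchanged and the pan hasn't moved, with the collar's underside about 10 mm below the tip, so the collar is threaded. Continuing down slowly.

Call:
play_rows --pt "0 0.004 0 0" --pt "0 0.008 0 0" --pt "0 0.012 0 0" --pt "0 0.016 0 0" --pt "0 0.02 0 0" --pt "0 0.024 0 0" --pt "0 0.028 0 0" --pt "0 0.03 0 0" --pt "0 0.032 0 0" --pt "0 0.034 0 0" --pt "0 0.034 0 0" --pt "0 0.034 0 0"

```text
time_s: 8.1
tool_pos: [609.9, 86.6, 125.4]
tool_rot: [[1.0, 0.0, 0.0], [-0.0, 0.0, 1.0], [0.0, -1.0, 0.0]]
wrist_force: [-0.1, -0.0, -2.8]
gripper_width: 0.522
```

```bash
python3 look.py s8 x
```

```text
[609.9  86.6 125.4] [-0.   -0.54 -2.59] [ 0.06 -0.05 -0.05]
[609.9  86.6 125.4] [ 0.15  0.77 -1.58] [0.03 0.02 0.  ]
[609.9  86.7 125.5] [-0.5   0.64 -2.33] [ 0.04 -0.05  0.03]
[609.9  86.6 125.4] [ 0.48 -0.15 -2.16] [ 0.06 -0.01 -0.03]
```

View pics/s8c.png

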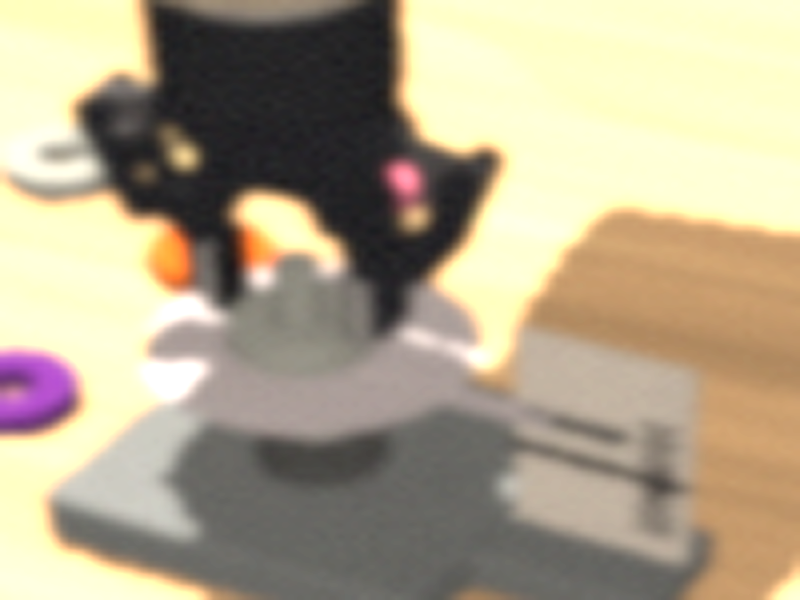

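Call:
play_rows --pt "0 0.003 0 0" --pt "0 0.006 0 0" --pt "0 0.008 0 0" --pt "0 0.01 0 0" --pt "0 0.012 0 0" --pt "0 0.014 0 0" --pt "0 0.016 0 0" --pt "0 0.018 0 0" --pt "0 0.019 0 0" --pt "0 0.019 0 0" --pt "0 0.019 0 0"

```text
time_s: 9.4
tool_pos: [609.8, 86.6, 106.3]
tool_rot: [[1.0, -0.0, 0.0], [-0.0, -0.0, 1.0], [-0.0, -1.0, -0.0]]
wrist_force: [-0.8, -0.3, 1.2]
gripper_width: 0.528
```

```bash
python3 look.py s9 x
```

```text
[609.8  86.6 106.4] [-0.79  0.05  0.63] [-0.07  0.13 -0.03]
[609.8  86.6 106.4] [-0.52  0.32  0.97] [-0.08  0.13 -0.02]
[609.8  86.6 106.4] [-0.7  0.   0.5] [-0.02  0.16 -0.  ]
[609.8  86.6 106.4] [-1.07 -1.8   0.68] [-0.12  0.18  0.05]
```

View pics/s9c.png

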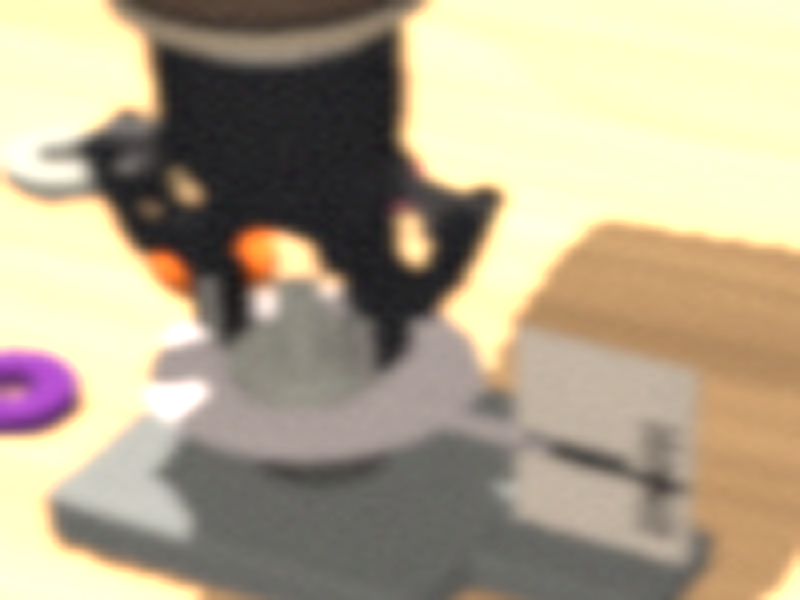

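Call:
play_rows --pt "0 0 0 0" --pt "0 0 0 0" --pt "0 0 0 0" --pt "0 0 0 0" --pt "0 -0.002 0 0" --pt "0 -0.005 0 0" --grip -0.6

```text
time_s: 10.2
tool_pos: [609.7, 86.6, 111.4]
tool_rot: [[1.0, -0.0, 0.0], [-0.0, -0.0, 1.0], [-0.0, -1.0, -0.0]]
wrist_force: [-0.5, -0.1, -0.3]
gripper_width: 0.798
```

```bash
python3 look.py s10
```

```text
[610.   86.6 111.9] [0.27 0.02 0.45] [-0.    0.01  0.02]
[610.   86.6 111.9] [0.27 0.02 0.45] [-0.    0.01  0.02]
[610.   86.6 111.9] [0.27 0.02 0.45] [-0.    0.01  0.02]
[610.   86.6 111.9] [0.27 0.02 0.45] [-0.    0.01  0.02]
```

View pics/s10c.png

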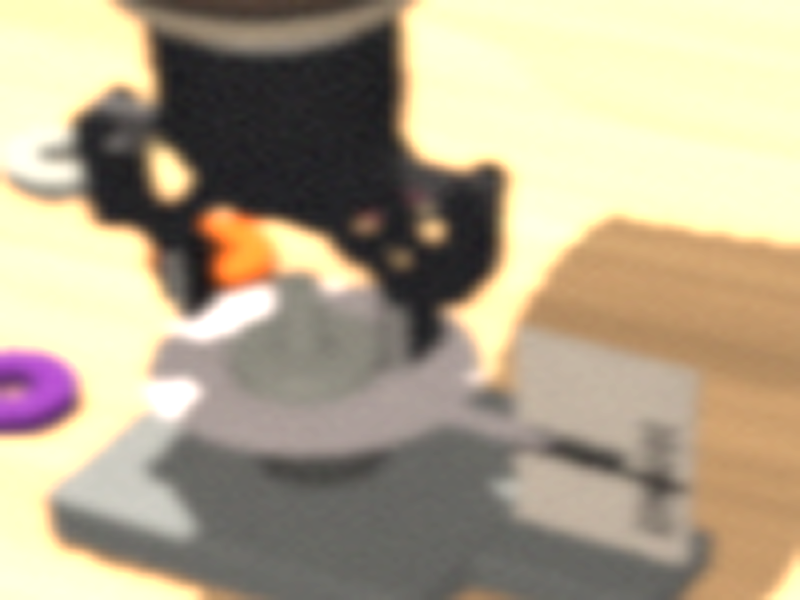

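Call:
play_rows --pt "0 -0.03 0 0" --pt "0 -0.07 0 0" --pt "0 -0.09 0 0" --pt "-0.02 -0.09 -0.05 0" --pt "-0.04 -0.09 -0.1 0" --pt "-0.069 -0.09 -0.15 0" --pt "-0.069 -0.09 -0.2 0" --pt "-0.069 -0.09 -0.25 0" --pt "-0.069 -0.07 -0.29 0" --pt "-0.069 -0.03 -0.316 0" --pt "-0.069 0.01 -0.316 0" --pt "-0.069 0.04 -0.316 0" --pt "-0.069 0.05 -0.316 0" --pt "-0.069 0.05 -0.316 0"

```text
time_s: 11.65
tool_pos: [540.3, -229.0, 60.5]
tool_rot: [[1.0, -0.002, -0.0], [0.0, 0.001, 1.0], [-0.002, -1.0, 0.001]]
wrist_force: [1.3, 0.6, -0.2]
gripper_width: 0.804
```

```bash
python3 - <<'E'
from h import *
s=snap('scene','s11.png');d=snap('top','t11.png')
cv2.imwrite('pics/s11c.png',np.hstack([cv2.resize(s['img'][180:280,215:315],None,fx=4,fy=4,interpolation=cv2.INTER_CUBIC),cv2.resize(s['img'][150:250,130:230],None,fx=4,fy=4,interpolation=cv2.INTER_CUBIC)])[:,:,::-1])
E
```

```text
(no output)
```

View pics/s11c.png

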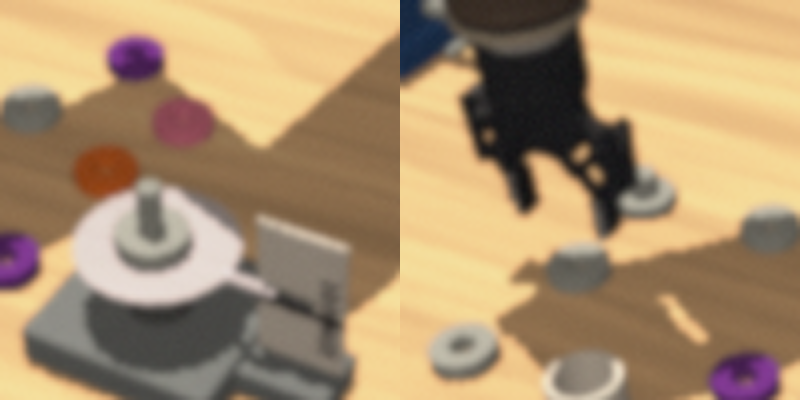

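View pics/t11.png

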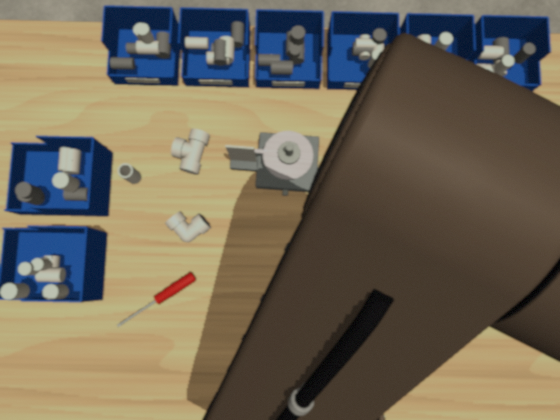

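Call:
play_rows --pt "0 0.025 0 0" --pt "0 0.035 0 0" --pt "0 0.039 0 0" --pt "0 0.039 0 0" --pt "0 0.039 0 0"

```text
time_s: 12.25
tool_pos: [541.2, -229.5, 23.2]
tool_rot: [[1.0, 0.001, -0.0], [0.0, -0.0, 1.0], [0.001, -1.0, -0.0]]
wrist_force: [-0.3, -0.2, 0.5]
gripper_width: 0.799
```

Call:
play_rows --pt "0 0 0 0" --pt "0 0 0 0" --pt "0 0 0 0" --pt "0 0 0 0" --pt "0 0 0 0" --pt "0 0 0 0" --grip 1

```text
time_s: 12.85
tool_pos: [541.2, -229.5, 23.8]
tool_rot: [[1.0, 0.001, 0.0], [-0.0, -0.0, 1.0], [0.001, -1.0, -0.0]]
wrist_force: [-3.4, 3.9, 20.4]
gripper_width: 0.549
```

```bash
python3 - <<'E'
from h import *
import pickle
d=pickle.load(open('scene0.pkl','rb'))
for f in('scene0.png','s11.png'):
    im=cv2.imread('pics/'+f)[:,:,::-1]; a,e=pan({'img':im},'scene'); print(f,a,np.round(e[1],1))
    cv2.imwrite('pics/z_'+f,cv2.resize(im[225:275,262:312],None,fx=12,fy=12,interpolation=cv2.INTER_CUBIC)[:,:,::-1])
E
python3 -c "
import cv2,numpy as np
cv2.imwrite('pics/z.png',np.hstack([cv2.resize(cv2.imread('pics/z_'+f),(400,400)) for f in('scene0.png','s11.png')]))"
```

```text
scene0.png [253.79389954 238.2955265 ] [27.6 43. ]
s11.png [253.27251053 241.77959442] [27.9 42.8]
```

View pics/z.png

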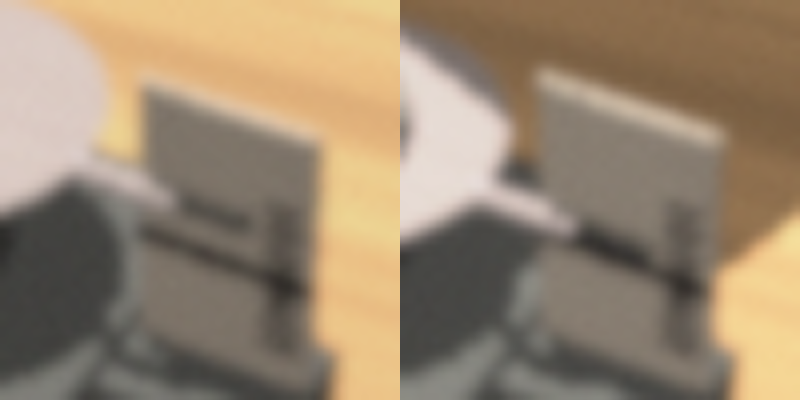

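```bash
python3 - <<'E'
from h import *
for f in('scene0.png','s11.png'):
    g=cv2.cvtColor(cv2.imread('pics/'+f),cv2.COLOR_BGR2GRAY); print(f); print('     ',np.arange(280,304))
    for y in range(232,274): print(y,g[y,280:304])
E
```

```text
scene0.png
      [280 281 282 283 284 285 286 287 288 289 290 291 292 293 294 295 296 297
 298 299 300 301 302 303]
232 [187 186 187 184 184 184 185 186 187 188 188 190 191 193 195 196 196 198
 199 199 199 200 200 199]
233 [193 190 188 188 186 186 184 184 184 185 185 185 187 187 189 190 193 193
 195 195 197 197 197 199]
234 [194 195 193 192 191 189 188 186 186 185 185 185 184 183 184 185 187 188
 189 190 192 192 194 195]
235 [180 183 190 193 193 192 192 190 188 186 187 185 185 184 183 184 184 184
 185 185 187 188 190 190]
236 [153 156 166 173 181 190 195 196 193 192 190 188 187 186 187 184 185 183
 184 183 184 183 184 186]
237 [139 130 137 143 154 167 180 189 193 196 197 194 192 190 188 187 185 186
 183 183 183 183 183 183]
238 [137 121 120 124 130 138 151 161 171 184 192 194 197 197 196 194 192 189
 188 186 185 185 184 184]
239 [136 121 118 115 119 122 129 135 141 152 164 174 183 191 197 198 198 195
 193 191 189 187 186 185]
240 [136 120 116 117 118 118 118 121 122 129 134 141 152 165 176 183 191 196
 196 196 196 192 190 187]
241 [137 119 118 117 116 118 118 118 119 119 120 121 128 
[... 7080 characters left out ...]
 114 118 122 124 125 126 126 126 123 121 110  99  92  91
  96 112 133 162 190 204]
268 [103  88  83  89  94 102 108 115 119 122 124 124 124 122 115 108  97  92
  96 111 125 145 168 187]
269 [ 88  79  73  75  80  84  90  96 104 113 117 119 124 124 122 119 112 104
 108 114 121 131 143 162]
270 [ 78  76  73  71  72  74  76  80  87  94 100 107 113 119 122 123 123 120
 118 119 122 124 128 147]
271 [ 88  83  77  74  72  74  74  75  76  80  82  89  96 103 111 117 121 123
 122 124 122 117 118 143]
272 [113 105  94  90  88  89  88  87  83  77  72  77  78  84  92 100 108 113
 116 120 116 108 108 141]
273 [129 125 118 114 115 114 114 110 103  89  78  72  72  74  76  82  89  95
  99 105 103  96 101 143]
```

Collar 1 sits flat on the pan around the spindle, and the pointer is just above the mark. I've gripped collar 2 and will carry it over.

Call:
play_rows --pt "0 -0.01 0 0" --pt "0 -0.04 0 0" --pt "0 -0.09 0 0" --pt "0 -0.13 0.03 0" --pt "0.02 -0.155 0.07 0" --pt "0.04 -0.155 0.12 0" --pt "0.06 -0.155 0.17 0" --pt "0.069 -0.155 0.22 0" --pt "0.069 -0.155 0.265 0" --pt "0.069 -0.155 0.295 0" --pt "0.069 -0.155 0.31 0" --pt "0.069 -0.155 0.316 0" --pt "0.069 -0.155 0.316 0" --pt "0.069 -0.155 0.316 0" --pt "0.069 -0.155 0.316 0" --pt "0.069 -0.155 0.316 0"

```text
time_s: 14.45
tool_pos: [609.9, 85.5, 177.3]
tool_rot: [[1.0, -0.0, 0.001], [-0.001, -0.0, 1.0], [-0.0, -1.0, -0.0]]
wrist_force: [-0.2, 0.2, -1.6]
gripper_width: 0.538
```

```bash
python3 look.py s12 x
```

```text
[609.9  85.7 177.3] [ 0.85  0.07 -1.71] [0.03 0.03 0.01]
[609.9  85.9 177.3] [ 0.44  0.25 -1.59] [-0.03  0.01 -0.02]
[609.8  86.1 177.3] [-0.48 -0.23 -2.41] [ 0.01 -0.04 -0.03]
[609.8  86.2 177.3] [-0.09  1.1  -2.23] [ 0.02  0.   -0.04]
```

View pics/s12c.png

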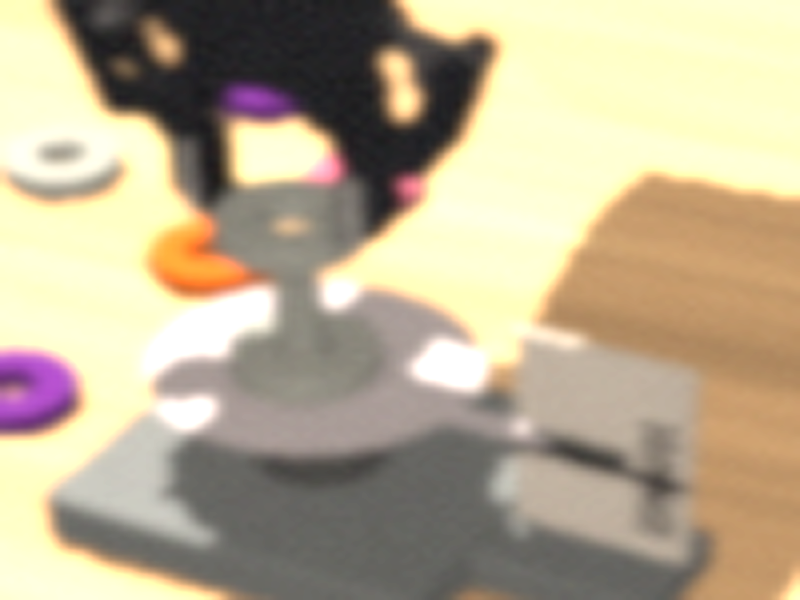

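```bash
python3 - <<'E'
from h import *
import pickle
s=pickle.load(open('scene0.pkl','rb'))
z=lambda P:np.round((proj(s,P)-[215,180])*[8,6]+[3.5,2.5],1)
print(z([[609.9,85.6,z0] for z0 in(158,160,162)]))
E
```

```text
[[290.7 232.4]
 [290.3 228.6]
 [289.9 224.7]]
```

Call:
play_rows --pt "0 0.004 0 0" --pt "0 0.008 0 0" --pt "0 0.012 0 0" --pt "0 0.016 0 0" --pt "0 0.019 0 0" --pt "0 0.022 0 0" --pt "0 0.025 0 0" --pt "0 0.028 0 0" --pt "0 0.03 0 0" --pt "0 0.03 0 0" --pt "0 0.03 0 0"

```text
time_s: 15.75
tool_pos: [609.9, 86.6, 147.4]
tool_rot: [[1.0, 0.0, 0.0], [-0.0, 0.0, 1.0], [0.0, -1.0, 0.0]]
wrist_force: [-0.0, -0.0, -2.0]
gripper_width: 0.541
```

```bash
python3 look.py s13 x
```

```text
[609.9  86.6 147.4] [ 0.77 -0.17 -2.07] [ 0.01 -0.05  0.03]
[609.9  86.6 147.5] [ 0.08  0.68 -2.22] [ 0.02  0.   -0.06]
[609.9  86.6 147.5] [ 0.22  0.5  -1.66] [0.03 0.02 0.01]
[609.9  86.6 147.4] [-0.28  0.71 -2.61] [ 0.07  0.01 -0.01]
```

View pics/s13c.png

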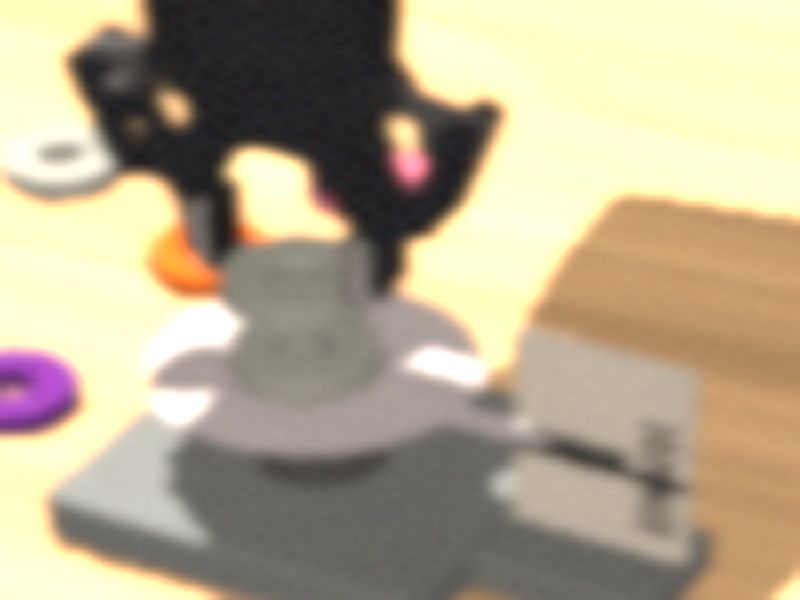

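Call:
play_rows --pt "0 0.004 0 0" --pt "0 0.008 0 0" --pt "0 0.012 0 0" --pt "0 0.016 0 0" --pt "0 0.02 0 0" --pt "0 0.023 0 0" --pt "0 0.025 0 0" --pt "0 0.027 0 0" --pt "0 0.029 0 0" --pt "0 0.031 0 0" --pt "0 0.033 0 0" --pt "0 0.035 0 0" --pt "0 0.037 0 0" --pt "0 0.039 0 0" --pt "0 0.041 0 0" --pt "0 0.041 0 0" --pt "0 0.041 0 0"

```text
time_s: 17.65
tool_pos: [609.8, 86.6, 106.3]
tool_rot: [[1.0, 0.0, 0.0], [-0.0, -0.0, 1.0], [0.0, -1.0, -0.0]]
wrist_force: [-0.2, -0.7, -0.1]
gripper_width: 0.54
```

```bash
python3 look.py s14 x
```

```text
[609.8  86.6 106.3] [-0.76  0.64 -0.33] [ 0.05  0.09 -0.04]
[609.8  86.6 106.4] [-0.1   0.3   0.53] [-0.01  0.05  0.05]
[609.9  86.6 106.4] [ 0.09 -0.82  0.1 ] [0.03 0.05 0.  ]
[609.8  86.6 106.4] [-0.71  0.54  1.07] [0.01 0.08 0.03]
```

View pics/s14c.png

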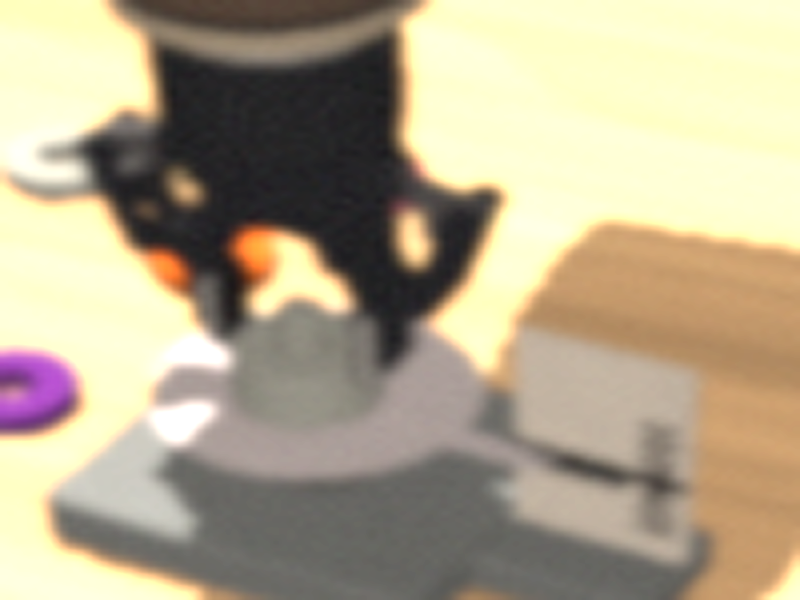

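Force rose about 2.4 N and the pan sank with the collar, so it is seated. Releasing.

Call:
play_rows --pt "0 0 0 0" --pt "0 0 0 0" --pt "0 0 0 0" --pt "0 0 0 0" --pt "0 -0.01 0 0" --pt "0 -0.03 0 0" --pt "0 -0.07 0 0" --pt "0 -0.1 0 0" --pt "0 -0.1 0 0" --pt "-0.02 -0.1 -0.05 0" --pt "-0.03 -0.1 -0.1 0" --pt "-0.03 -0.1 -0.15 0" --pt "-0.03 -0.1 -0.2 0" --pt "-0.03 -0.1 -0.2 0" --pt "-0.03 -0.1 -0.2 0" --grip -0.6

```text
time_s: 19.35
tool_pos: [579.5, -114.8, 206.2]
tool_rot: [[1.0, -0.0, 0.003], [-0.003, 0.0, 1.0], [-0.0, -1.0, 0.0]]
wrist_force: [1.5, 1.3, -1.1]
gripper_width: 0.801
```

```bash
python3 look.py s15 x; python3 - <<'E'
from h import *
for f in('scene0.png','s11.png','s15.png'):
    im=cv2.imread('pics/'+f)[:,:,::-1]; a,e=pan({'img':im},'scene'); print(f,a,np.round(e[1],1))
g=cv2.cvtColor(cv2.imread('pics/s15.png'),cv2.COLOR_BGR2GRAY)
for y in range(248,268): print(y,g[y,280:302])
E
```

```text
[ 579.5 -113.5  206.2] [ 0.13  0.34 -0.16] [ 0.02 -0.01 -0.01]
[ 579.6 -112.7  206.2] [-0.26 -0.54  0.5 ] [ 0.03 -0.01  0.01]
[ 579.7 -112.2  206.2] [ 0.49 -0.39  0.02] [ 0.02 -0.    0.01]
[ 579.8 -112.1  206.3] [ 0.13  0.45 -0.03] [-0.    0.05  0.01]
scene0.png [253.79389954 238.2955265 ] [27.6 43. ]
s11.png [253.27251053 241.77959442] [27.9 42.8]
s15.png [255.94730949 245.26821899] [27.2 41.8]
248 [128 125 125 125 126 125 125 126 126 124 127 127 125 126 126 126 125 124
 125 125 130 152]
249 [128 126 125 125 125 125 125 126 125 125 126 126 127 125 123 121 120 122
 123 125 130 154]
250 [127 126 126 126 127 125 126 126 125 125 124 126 126 124 119 111 109 111
 115 119 128 157]
251 [127 125 126 126 126 126 125 125 125 125 124 124 126 124 118 108  99  97
 102 110 127 160]
252 [134 124 122 123 125 126 127 125 126 126 124 124 126 125 118 107  95  91
  95 109 129 163]
253 [149 121 111 113 118 122 125 125 125 126 126 125 126 123 116 102  91  90
  94 108 129 161]
254 [166 130 103  97 101 108 115 117 122 123 124 125 127 124 116 101  91  88
  91 104 126 160]
255 [170 144 113  91  84  85  92  99
[... 498 characters left out ...]
5  87  72  55  52
  61  84 118 164]
261 [127 125 126 127 128 126 126 126 124 121 119 118 114 114 106  85  66  55
  60  77 113 160]
262 [125 126 126 125 125 126 126 126 126 125 125 124 124 121 112  93  73  71
  79  95 121 163]
263 [123 126 125 126 125 125 127 126 126 125 126 126 125 122 113  95  81  82
  93 108 134 171]
264 [119 125 126 126 126 124 126 127 127 125 126 127 125 122 110  96  87  89
  98 115 139 176]
265 [117 121 123 126 125 125 126 126 127 125 126 126 124 121 110  98  91  92
 101 117 142 176]
266 [109 108 114 119 123 123 124 125 125 126 124 125 124 120 111  97  92  91
  98 114 138 171]
267 [103  95  96 107 112 118 120 122 124 124 124 123 124 120 110  99  91  89
  96 110 131 161]
```

View pics/s15c.png

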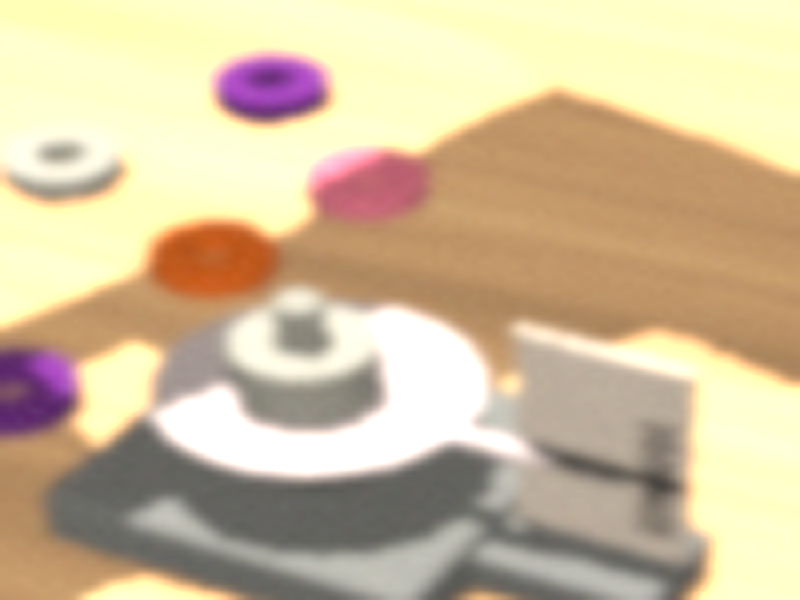

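Pointer and mark look level within about 2 mm, which is too close to call by eye. I'll probe instead: touch the table with shut fingertips for a reference height, then gently touch the spindle's end.

Call:
play_rows --pt "-0.042 0.05 -0.018 0" --pt "-0.042 0.1 -0.018 0" --pt "-0.042 0.145 -0.018 0" --pt "-0.042 0.17 -0.018 0" --pt "-0.042 0.181 -0.018 0" --pt "-0.042 0.181 -0.018 0" --pt "-0.042 0.181 -0.018 0" --pt "-0.042 0.181 -0.018 0" --grip 1

```text
time_s: 20.35
tool_pos: [539.2, -131.4, 27.1]
tool_rot: [[1.0, 0.003, -0.001], [0.001, -0.001, 1.0], [0.003, -1.0, -0.001]]
wrist_force: [0.0, -0.3, 0.4]
gripper_width: 0.001
```

Call:
play_rows --pt "0 0.001 0 0" --pt "0 0.002 0 0" --pt "0 0.003 0 0" --pt "0 0.004 0 0" --pt "0 0.004 0 0"

```text
time_s: 20.85
tool_pos: [537.7, -131.4, 21.2]
tool_rot: [[1.0, -0.0, 0.0], [-0.0, 0.0, 1.0], [-0.0, -1.0, 0.0]]
wrist_force: [-0.5, -0.0, 0.2]
gripper_width: -0.001
```

Call:
play_rows --pt "0 0.001 0 0" --pt "0 0.002 0 0" --pt "0 0.002 0 0"

```text
time_s: 21.15
tool_pos: [537.7, -131.4, 19.1]
tool_rot: [[1.0, -0.0, 0.0], [-0.0, 0.0, 1.0], [-0.0, -1.0, 0.0]]
wrist_force: [0.9, -0.0, 0.0]
gripper_width: -0.001
```

Call:
play_rows --pt "0 0.001 0 0" --pt "0 0.001 0 0" --pt "0 0.001 0 0"

```text
time_s: 21.45
tool_pos: [537.8, -131.4, 18.3]
tool_rot: [[1.0, -0.0, 0.0], [-0.0, 0.0, 1.0], [-0.0, -1.0, 0.0]]
wrist_force: [0.6, -0.4, -0.1]
gripper_width: 0.005
```

Call:
play_rows --pt "0 0.0005 0 0" --pt "0 0.001 0 0" --pt "0 0.001 0 0" --pt "0 0.001 0 0"

```text
time_s: 21.85
tool_pos: [537.8, -131.4, 17.3]
tool_rot: [[1.0, -0.0, 0.0], [-0.0, -0.0, 1.0], [-0.0, -1.0, -0.0]]
wrist_force: [0.5, 0.0, 0.4]
gripper_width: -0.003
```

Call:
play_rows --pt "0 0.0005 0 0" --pt "0 0.0005 0 0" --pt "0 0.0005 0 0"

```text
time_s: 22.15
tool_pos: [537.8, -131.4, 17.1]
tool_rot: [[1.0, 0.0, 0.0], [-0.0, -0.0, 1.0], [0.0, -1.0, -0.0]]
wrist_force: [-0.9, 0.2, 6.2]
gripper_width: -0.001
```

Call:
play_rows --pt "0 0.0005 0 0" --pt "0 0.0005 0 0" --pt "0 0.0005 0 0"

```text
time_s: 22.45
tool_pos: [537.9, -131.4, 17.0]
tool_rot: [[1.0, 0.0, -0.0], [0.0, -0.0, 1.0], [0.0, -1.0, -0.0]]
wrist_force: [-3.4, 0.5, 16.4]
gripper_width: -0.001
```

Call:
play_rows --pt "0 -0.05 0 0" --pt "0 -0.1 0 0" --pt "0.01 -0.144 0.03 0" --pt "0.03 -0.154 0.08 0" --pt "0.05 -0.154 0.13 0" --pt "0.065 -0.154 0.17 0" --pt "0.072 -0.154 0.2 0" --pt "0.072 -0.154 0.218 0" --pt "0.072 -0.149 0.218 0" --pt "0.072 -0.141 0.218 0" --pt "0.072 -0.133 0.218 0" --pt "0.072 -0.127 0.218 0" --pt "0.072 -0.127 0.218 0" --pt "0.072 -0.127 0.218 0" --pt "0.072 -0.127 0.218 0" --pt "0.072 -0.127 0.218 0"

```text
time_s: 24.05
tool_pos: [610.0, 86.5, 143.6]
tool_rot: [[1.0, 0.001, 0.0], [-0.0, 0.0, 1.0], [0.001, -1.0, 0.0]]
wrist_force: [0.5, 0.6, -0.3]
gripper_width: 0.005
```

```bash
python3 look.py s16; cat > f.py <<'E'
from h import *
F=[];Z=[]
for k in range(10):
    o=status.observe(); F.append(o['wrist_force'][2]); Z.append(o['tool_pos'][2]); cams.snapshot('top')
print('Fz %.2f sd %.2f  tip z %.2f'%(np.mean(F),np.std(F),np.mean(Z)-17.1), np.round(o['wrist_force'],2))
E
python3 f.py
```

```text
[610.   86.6 143.6] [-0.49  0.71 -0.01] [0.02 0.02 0.02]
[610.   86.6 143.6] [-0.49  0.71 -0.01] [0.02 0.02 0.02]
[610.   86.6 143.6] [-0.49  0.71 -0.01] [0.02 0.02 0.02]
[610.   86.6 143.6] [-0.49  0.71 -0.01] [0.02 0.02 0.02]
Fz -0.11 sd 0.33  tip z 126.34 [ 0.36  0.25 -0.32]
```

View pics/s16c.png

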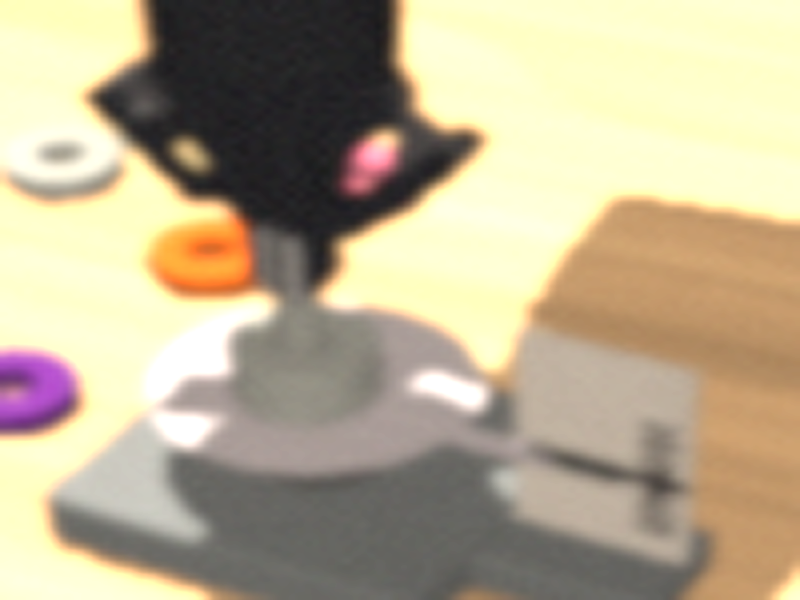

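Call:
play_rows --pt "0 0.003 0 0" --pt "0 0.006 0 0" --pt "0 0.009 0 0" --pt "0 0.011 0 0" --pt "0 0.011 0 0" --pt "0 0.011 0 0" --pt "0 0.011 0 0"

```text
time_s: 25.3
tool_pos: [609.7, 86.6, 132.4]
tool_rot: [[1.0, -0.0, 0.0], [-0.0, -0.0, 1.0], [-0.0, -1.0, -0.0]]
wrist_force: [-1.3, 0.0, 0.5]
gripper_width: -0.002
```

```bash
python3 f.py; python3 f.py
```

```text
Fz 0.77 sd 0.40  tip z 115.25 [-0.68  0.01  1.1 ]
Fz 0.73 sd 0.46  tip z 115.20 [-0.06 -0.49  0.95]
```

Call:
play_rows --pt "0 0.002 0 0" --pt "0 0.004 0 0" --pt "0 0.005 0 0" --pt "0 0.005 0 0" --pt "0 0.005 0 0" --pt "0 0.005 0 0"

```text
time_s: 26.9
tool_pos: [609.9, 86.6, 127.4]
tool_rot: [[1.0, 0.0, -0.0], [0.0, 0.0, 1.0], [0.0, -1.0, 0.0]]
wrist_force: [0.3, -0.2, 2.4]
gripper_width: -0.001
```

```bash
python3 f.py; python3 f.py
```

```text
Fz 1.73 sd 0.53  tip z 110.27 [ 1.13 -0.64  1.59]
Fz 1.87 sd 0.47  tip z 110.22 [ 1.34 -0.61  1.83]
```

Both force points put the spindle's end at about z = 120 mm, so the pan is about 30 mm down and level with the mark. I'll retreat and check the force zero.

Call:
play_rows --pt "0 -0.005 0 0" --pt "0 -0.012 0 0" --pt "0 -0.03 0 0" --pt "0 -0.08 0 0" --pt "0 -0.11 0 0" --pt "-0.03 -0.11 -0.05 0" --pt "-0.05 -0.11 -0.1 0" --pt "-0.05 -0.11 -0.15 0" --pt "-0.05 -0.11 -0.2 0" --pt "-0.05 -0.11 -0.25 0" --pt "-0.05 -0.11 -0.25 0" --pt "-0.05 -0.11 -0.25 0" --pt "-0.05 -0.11 -0.25 0" --pt "-0.05 -0.11 -0.25 0"

```text
time_s: 29.3
tool_pos: [559.8, -162.0, 237.4]
tool_rot: [[1.0, -0.0, -0.001], [0.001, 0.0, 1.0], [-0.0, -1.0, 0.0]]
wrist_force: [-0.3, 0.6, 0.0]
gripper_width: -0.002
```

```bash
python3 f.py; python3 f.py; python3 look.py s17; python3 - <<'E'
from h import *
im=cv2.imread('pics/s17.png')
cv2.imwrite('pics/s17z.png',cv2.resize(im[225:275,240:310],None,fx=11,fy=11,interpolation=cv2.INTER_CUBIC))
a=cv2.cvtColor(cv2.imread('pics/s15.png'),cv2.COLOR_BGR2GRAY);b=cv2.cvtColor(im,cv2.COLOR_BGR2GRAY)
for y in range(253,262): print(y,a[y,283:293],b[y,283:293])
E
```

```text
Fz 0.13 sd 0.19  tip z 220.25 [ 0.34  0.17 -0.01]
Fz 0.12 sd 0.51  tip z 220.19 [0.48 0.71 0.08]
[ 559.8 -163.4  237.3] [ 1.26 -0.59 -0.08] [ 0.01 -0.05  0.02]
[ 559.8 -163.4  237.3] [ 1.26 -0.59 -0.08] [ 0.01 -0.05  0.02]
[ 559.8 -163.4  237.3] [ 1.26 -0.59 -0.08] [ 0.01 -0.05  0.02]
[ 559.8 -163.4  237.3] [ 1.26 -0.59 -0.08] [ 0.01 -0.05  0.02]
253 [113 118 122 125 125 125 126 126 125 126] [112 117 120 122 123 122 122 124 124 123]
254 [ 97 101 108 115 117 122 123 124 125 127] [ 99 102 106 113 115 119 121 122 123 124]
255 [ 91  84  85  92  99 108 115 118 121 125] [ 96  83  84  90  97 106 112 117 121 123]
256 [106  83  69  66  74  82  93 102 111 116] [107  83  67  66  70  83  90 102 107 114]
257 [114  96  79  67  63  66  70  79  86  96] [114  93  76  66  62  65  70  76  84  95]
258 [119 112 100  89  80  75  69  65  67  73] [118 108  99  87  78  73  68  63  63  73]
259 [124 122 117 111 102  97  89  80  74  75] [121 119 115 109 102  97  88  78  73  71]
260 [127 126 125 122 119 116 110 103  99  97] [125 124 122 121 118 114 107 101  97  94]
261 [127 128 126 126 126 124 121 119 118 114] [124 123 124 122 123 122 120 117 114 114]
```

View pics/s17z.png

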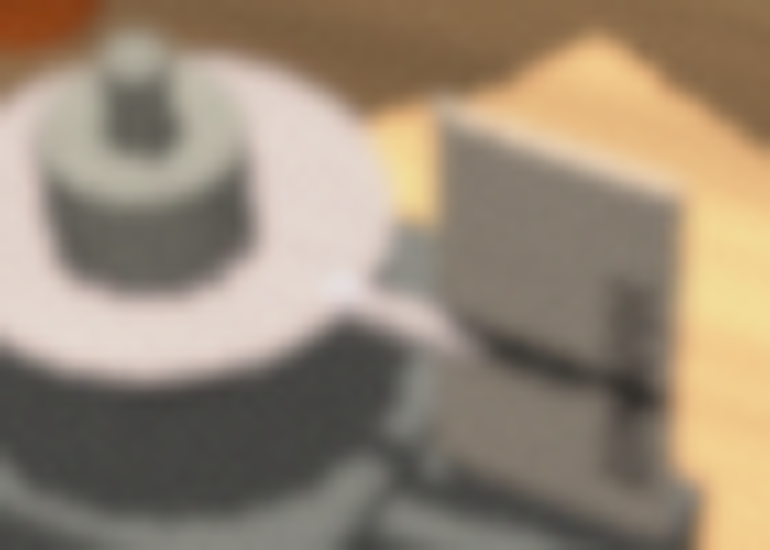

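View pics/s17.png

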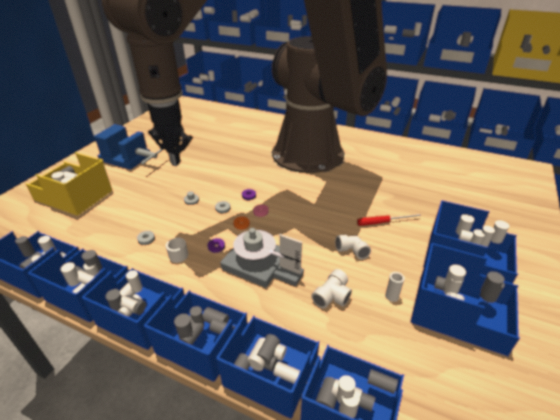

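The two collars stand level in a stack at pixel (252,243). The pointer has merged with the black mark at about (290,258). The spare collars and everything else are where they were, and the gripper is well clear. Handing in.

```bash
python3 -c "
from cell import arm
print(arm.sign_off())"
```

```text
the job is handed in; nothing more can be done
None
```

I threaded two collars over the spindle, one at a time, seated each before letting go, and handed the job in at about 31 s. The hand-in gives no verdict.

**Pan depth:** It was too close to judge by eye. I touched the table and then the spindle's end with the shut fingertips, pressing under 2 N on the spindle. That put the pan about 30 mm down, give or take 0.7 mm. In the last pictures the pointer lies on the black mark, so I stopped at two.

**Disagreements between checks:**
- **Triangulation:** this put the pan at about 29 to 31 mm.
- **Seating forces:** these gave roughly 26.5 to 29 mm, with about 2 mm of error.
- **Pointer in the picture:** taken without correcting for how far it stands off the plate, this gave up to about 33 mm.

I trusted the touch measurement, so the pan may be within a millimetre or so of the mark on either side.

**Scene at hand-in:** By eye, the collars stood level on the spindle. The two spare collars and the other things looked to be where they started. The gripper was clear of everything.

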